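# Torque a gearbox filler plug to the click

## Robot

A 6-joint arm with a two-finger parallel gripper is mounted at the origin on a cart in front of the work surface, level with it; the furniture and walls round the work are solid. World frame = base frame: x ahead of the robot, y to its left, z up, the work surface at z = 0. Lengths are in mm, angles in degrees, forces in N, time in s.
With the tool pointing down it reaches from about 400 to 825 mm from the base axis. Payload 7 kg.
Tool frame: the origin (TCP) lies on the centre line of the jaws, within the pads' length; the fingertips stand 17 mm ahead of it and the grasp point (between the pads) lies 2 mm behind it; y points along the fingers, x is the direction in which the jaws open and shut, and the axes are right-handed (so a half turn about y gives the same grasp; the last joint's range is limited). The gripper opens to 88 mm and grips with 3 to 60 N. Pads are 19 mm wide; open, the fingers measure 130 mm over their backs; the gripper's body (78 mm by 193 mm) begins 47 mm behind the grasp point.
Start: joints at [87.897, 20.546, 0.682, 0, -70.136, -16.507], TCP at [215.414, 639.681, 243.561] pointing down, gripper open.
Joint ranges: [-176.03, 176.03], [-82.01, 121.73], [-58.28, 71.71], [-173.87, 95.51], [-174.79, -0.11], [-173.66, 173.66]. Speed limits (degrees/s): [136.94, 136.94, 172.46, 180, 180, 180].

## Interface

Orientations are given as a 3x3 rotation matrix whose columns are the frame's x, y, z axes.
In Python, from cell import status, viewer, r gives the robot as it stands.
- The arm moves only by the tool drive_tool, never from a script. Its argument "plan" is a list of rows, each an object of numbers: "tx", "ty", "tz": the shift along the tool's x, y, z in mm; "rx", "ry", "rz": the turn, a rotation vector about the tool's x, y, z in degrees. A call has 1 to 5 rows; each row shifts and turns the commanded pose from where the row before left it, along the tool's axes as they then stand; what a row does not reach is not made up. A row lasts 1/8 s, in which the tool goes at most 62.5 mm and 10.7 degrees, less where a joint would pass 70% of its speed; a pose out of reach is approached as far as the arm can. A call with a gripper value outside its range is refused whole. "claw" is the opening, from 0 (shut) to 1 (fully open), set as the call begins (left out, the last holds). The fingers move at their own pace and stop on an object; "newtons" is the grip in N (left out, the last holds). Time passes only in rows, so rows that do not move let the fingers close. It gives the time, the measured TCP pose, the force and the opening at its end, in the units of the state.
- status.get_state(): the state, without advancing time (a new reading comes with each control period).
- viewer.read_camera(name): name is "scene" or "top" or "wrist"; returns the picture (480x640x3 uint8, red, green, blue); there is no depth.
- viewer.camera_model(name): a dict with "fov_y" (degrees; the focal length in pixels is half the picture's height over the tangent of half this angle, whatever the lens; pixels are square), "cx", "cy" (the principal point, pixels), "camera_from_world" (4x4, takes a point from world to camera coordinates). Camera axes: x right, y up, looking along -z (the intrinsics and any distortion apply to the point x, -y, -z); pixel columns grow to the right and rows downward; lengths in mm; the calibration is good to about 2 mm. A picture is of the moment at which its call begins: read the wrist's pose just before it. camera_model takes no time and is no camera call; for the wrist camera it gives the pose at the moment of the call.
- r.close_job(): hands the job in, once; it reports no verdict.
The state is a dict: "t": time; "qpos": joint angles; "joint_velocities": joint speeds; "tau": joint torques, N m; "tcp_pos": TCP position; "tcp_rot": TCP orientation; "force": force on the tool from outside, world axes, zero at the start; "torque": the same for the moment, N m; "gripper_width": opening from 0.0 (shut) to 1.0 (fully open).
Only numpy, scipy, OpenCV 4.12 (cv2) and the standard library are available. Lean on these libraries where they do the work, as an engineer would, in place of code of your own. Each camera call takes 0.05 s, during which the arm holds its last target.

## Task

The filler plug on the gearbox has only been run in loosely by hand. Take the click torque wrench out of its cradle, put its square drive fully home in the plug, tighten the plug clockwise (seen from above) until the wrench clicks and then stop at once so the plug is not overtightened; lift the wrench off without turning the plug back and lay it in its cradle as it lay before. Leave the loose things around it where they are.

Things in the scene. Friction and masses are not known exactly. Their poses are not given: they have to be found in the camera images.
- gearbox: Grey aluminium gearbox casting, fixed on the bench, 206 x 142 mm, 46 mm high, with a dark round bearing cover (to 66 mm high) on its rear half. Origin on the bench under the filler plug's axis; x from the plug towards the bearing cover; z up.
- plug: Round steel plug, 49 mm across, in a boss on the gearbox's front half, a copper washer under it. A square recess in its top is 21.5 mm across the flats, 18 mm deep, mouth chamfered by 1.5 mm. Origin: centre of the recess mouth, in the plug's top face, 70 mm above the bench; z up, x and y perpendicular to the recess's flats. It only turns about z.
- plug_rim (a point): Point on the plug's top face, 20 mm from its axis along the plug's x. The plug first turns easily clockwise (0.15 Nm) by 0.2 to 0.7 rad, differing each time, until it meets the washer; then it needs 0.75 Nm, rising by 1.5 Nm per rad, and stays as tight as it was made. Turned back, it comes loose with 0.15 Nm.
- wrench: Head of the click torque wrench, 47 mm across, 26 mm high; the whole is 225 mm long, 0.34 to 0.46 kg, its balance point about 80 mm from the drive. Origin: on the drive's axis at the head's underside (the shoulder that meets the plug's face when home); z up in use, x along the handle. A steel beam 18 x 18 mm runs from the head to x = 78 mm, then the black grip.
- handle_grip (a point): Middle of the black grip (flat-sided, 86 mm long, 24 wide, 23 high), 120 mm from the drive's axis, 13 mm above the head's underside. The handle is hinged to the head on that axis: straight up to 1.2 Nm (10 N here) clockwise, then it clicks: it gives way by up to 0.15 rad while the resistance falls to 0.5 Nm (4 N here), then stops, and pulling on overtightens. Let off, it springs straight.
- handle_end (a point): Far end of the handle, 203 mm from the drive's axis, 13 mm above the head's underside; in line with the head until the wrench clicks, then up to 35 mm to the wrench's -y side.
- drive_tip (a point): Centre of the tip of the square drive, 16 mm below the head's underside. The drive is 20 mm square, its last 2.5 mm tapered to 16 mm, its flats perpendicular to the wrench's x and y, so it fits the plug in four directions, with about 0.08 rad of play either way.
- cradle: Fixed wooden board, 260 x 70 x 8 mm, with two steel saddles, floors 36 mm above the bench, 46 and 181 mm from the drive's axis, for the wrench's beam and its steel end; between the cheeks 24 mm at the floor, wider above; cheeks reach 48 mm. Origin on the bench, x along the lying wrench towards its handle. The wrench lies with its origin 32 mm above this one, axes the same way, drive down.
- v_block: Bystander: loose grey steel V block, 60 x 50 mm, 34 mm high. Origin: centre of its underside.
- cup_brush: Bystander: loose wire cup brush standing on its bristles, 62 x 60 mm, 58 mm high. Origin: centre of its underside.
- bolt_c: Bystander: loose dark hex bolt lying flat, 22 x 69 mm, 26 mm high. Origin: centre of its underside.

How it is judged:
By the outcome, as a careful person would: the job done as asked, in the order asked, and still so for the second after the job is handed in, with the robot touching nothing.
It also fails if it takes over 72 s, if anything falls off the work surface, if the arm or the gripper's body presses on something with over 40 N, if the wrist force passes 120 N, or if a joint passes its speed limit or range.

## Working session

There is one attempt and no reset: what is moved stays moved. The work goes in short steps, Python scripts to look and compute and a tool call to move; the robot and the scene stay as the last step left them, time stands still between calls to the robot, and variables do not carry over. Pictures are saved under pics/ and viewed, and the job is handed in when it is done.

Besides the shell and the picture viewer there is one more tool, called by a JSON object that holds its "name" and its "arguments", one argument or row to a line. drive_tool: Moves the arm, as the interface text tells. Its arguments: {"type":"object","properties":{"plan":{"type":"array","items":{"type":"object","properties":{"tx":{"type":"number"},"ty":{"type":"number"},"tz":{"type":"number"},"rx":{"type":"number"},"ry":{"type":"number"},"rz":{"type":"number"}}}},"claw":{"type":"number"},"newtons":{"type":"number"}},"required":["plan"]}

```bash
ls; mkdir -p pics; python3 - <<'E'
from cell import status, viewer, r
import cv2,json
s=status.get_state();print(s)
for n in("scene","top","wrist"):
    m=viewer.camera_model(n);print(n,m)
    im=viewer.read_camera(n);cv2.imwrite(f"pics/a_{n}.png",im[:,:,::-1])
E
```

```text
pics
{'t': 0.0, 'qpos': array([ 8.78972038e+01,  2.05928779e+01,  6.34150614e-01, -2.07901692e-02,
       -7.01368754e+01, -1.65066604e+01]), 'joint_velocities': array([-0.15130336,  0.08673402,  0.03741574,  0.07225749,  0.10913842,
        0.12092742]), 'tau': array([-1.81729833e-03, -5.82709551e+01,  2.93066347e+01,  6.99767813e+00,
        7.04115533e-03, -1.54875320e-04]), 'tcp_pos': array([215.27773034, 639.2587644 , 242.60714595]), 'tcp_rot': array([[-3.19232502e-01, -4.02263255e-04,  9.47676341e-01],
       [-9.47674908e-01, -1.65491471e-03, -3.19232722e-01],
       [ 1.69673911e-03, -9.99998550e-01,  1.47087771e-04]]), 'force': array([-0.88268039, -0.35883376, -0.49444908]), 'torque': array([ 0.0252172 ,  0.04049286, -0.03163323]), 'gripper_width': 0.9976002515761441}
scene {'fov_y': 53.61889994398268, 'cx': 316.4133722648539, 'cy': 238.17270655563146, 'camera_from_world': array([[-8.63271957e-01, -5.04523181e-01,  1.47610189e-02,
         4.94731085e+02],
       [ 4.05978397e-01, -6.76684653e-01,  6.14230756e-01,
        -2.08661366e+02],
       [-2.99905100e-01,  5.3624084
[... 329 characters left out ...]
   [ 9.99241930e-01, -2.44921249e-02,  3.02605502e-02,
        -5.27253474e+02],
       [-3.02533109e-02,  6.66149129e-04,  9.99542042e-01,
        -1.27649602e+03],
       [ 0.00000000e+00,  0.00000000e+00,  0.00000000e+00,
         1.00000000e+00]])}
wrist {'fov_y': 62.07115785746469, 'cx': 317.6689960233118, 'cy': 248.5218695536174, 'camera_from_world': array([[-3.20123089e-01, -9.47375583e-01,  8.44532886e-04,
         6.75237567e+02],
       [ 9.18052678e-01, -3.10434556e-01, -2.46596162e-01,
         3.07154405e+01],
       [ 2.33881355e-01, -7.81657995e-02,  9.69117960e-01,
        -3.88209140e+02],
       [ 0.00000000e+00,  0.00000000e+00,  0.00000000e+00,
         1.00000000e+00]])}
```

View pics/a_scene.png

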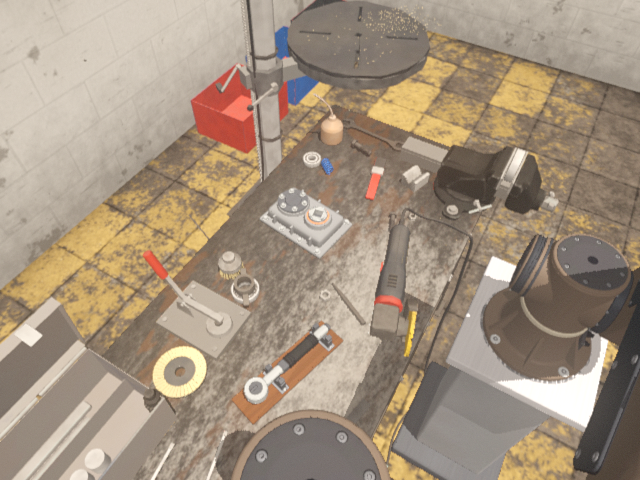

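View pics/a_top.png

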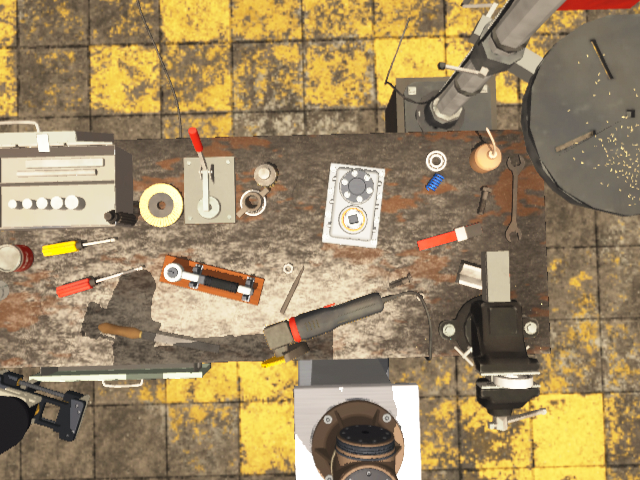

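View pics/a_wrist.png

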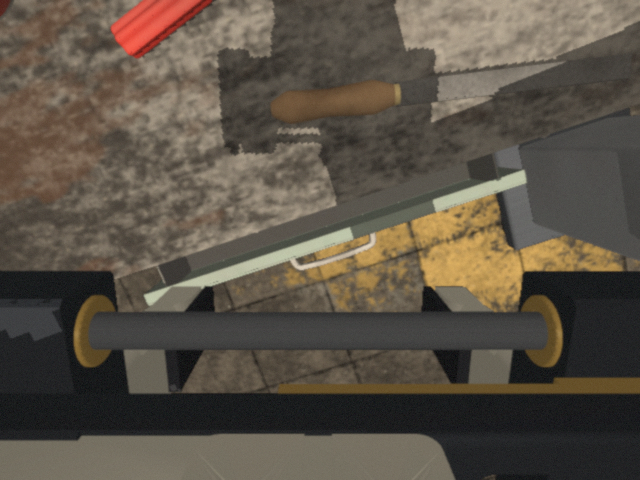

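```bash
python3 - <<'E'
import cv2
im=cv2.imread("pics/a_top.png")
cv2.imwrite("pics/b1.png",cv2.resize(im[245:315,150:280],None,fx=6,fy=6,interpolation=cv2.INTER_CUBIC))
cv2.imwrite("pics/b2.png",cv2.resize(im[155:255,310:395],None,fx=6,fy=6,interpolation=cv2.INTER_CUBIC))
im=cv2.imread("pics/a_scene.png")
cv2.imwrite("pics/b3.png",cv2.resize(im[310:430,225:350],None,fx=5,fy=5,interpolation=cv2.INTER_CUBIC))
E
```

```text
(no output)
```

View pics/b1.png

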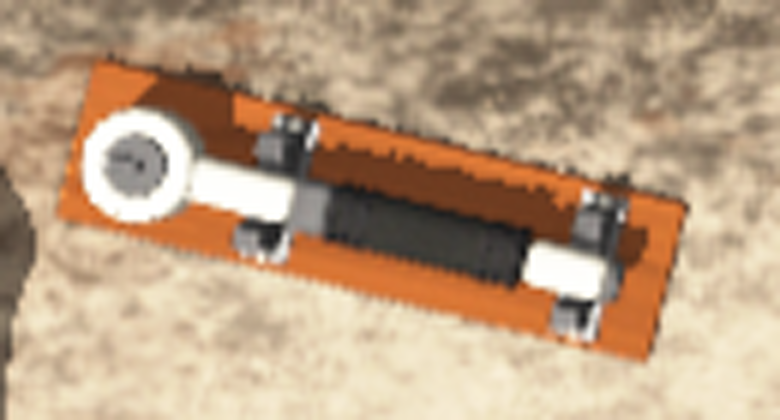

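View pics/b2.png

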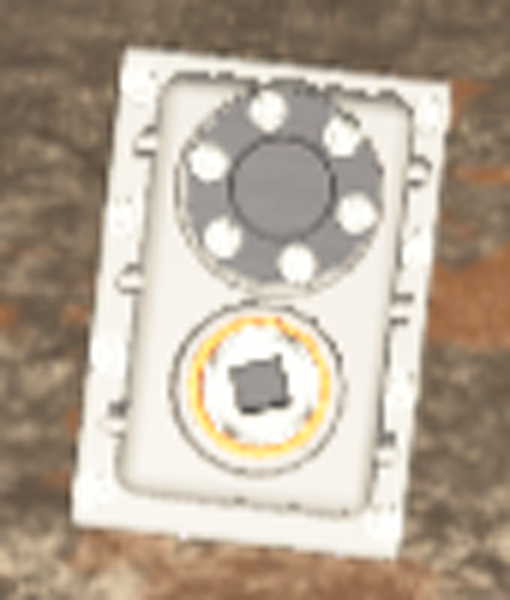

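View pics/b3.png

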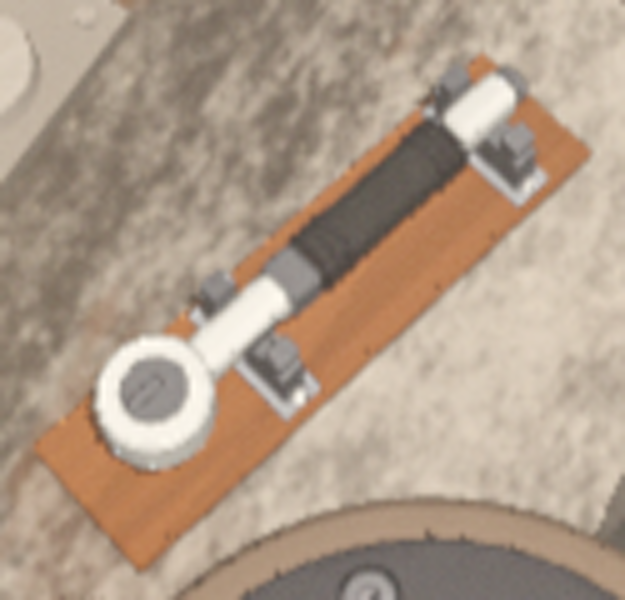

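```bash
cat > h.py <<'E'
import numpy as np, cv2
from cell import status, viewer, r
def ray(m,u,v):
    f=240/np.tan(np.radians(m["fov_y"])/2)
    d=np.array([(u-m["cx"])/f,-(v-m["cy"])/f,-1]);T=m["camera_from_world"]
    return -T[:3,:3].T@T[:3,3], T[:3,:3].T@d
def px2w(m,u,v,z):
    c,d=ray(m,u,v); return c+d*(z-c[2])/d[2]
def w2px(m,p):
    f=240/np.tan(np.radians(m["fov_y"])/2);T=m["camera_from_world"]
    q=T[:3,:3]@np.asarray(p,float)+T[:3,3]
    return m["cx"]+f*q[0]/-q[2], m["cy"]-f*q[1]/-q[2]
E
python3 - <<'E'
from h import *
np.set_printoptions(precision=1,suppress=True)
t=viewer.camera_model("top");s=viewer.camera_model("scene")
A=lambda x,y:(x/6+150-.5+.08,y/6+245-.4)
B=lambda x,y:(x/6+310-.4,y/6+155-.4)
C=lambda x,y:(x/5+225-.4,y/5+310-.4)
print("head",px2w(t,*A(138,163),58),px2w(s,*C(155,388),58))
print("end",px2w(t,*A(612,275),50),px2w(s,*C(513,85),50))
print("board",[px2w(t,*A(*p),8) for p in((100,60),(685,205),(648,357),(60,215))])
print("boardS",[px2w(s,*C(*p),8) for p in((590,152),(140,572),(36,450))])
print("plug",px2w(t,*B(261,386),70))
print("plug corners",[px2w(t,*B(*p),70) for p in((232,370),(278,357),(290,400),(245,415))])
print("cover",px2w(t,*B(283,188),66))
print("gb corners",[px2w(t,*B(*p),10) for p in((127,48),(450,85),(398,555),(73,523))])
E
```

```text
head [454.4 443.5  58. ] [451.1 446.7  58. ]
end [403.6 252.2  50. ] [397.  256.7  50. ]
board [array([497. , 473.4,   8. ]), array([429.5, 226.2,   8. ]), array([365.6, 243.3,   8. ]), array([431.7, 491.4,   8. ])]
boardS [array([361.1, 248.2,   8. ]), array([428.3, 497.3,   8. ]), array([492.4, 479.2,   8. ])]
plug [572.3  -0.7  70. ]
plug corners [array([579. ,  10.9,  70. ]), array([583.9,  -7.9,  70. ]), array([566.3, -12.3,  70. ]), array([560.6,   6.1,  70. ])]
cover [653.1 -12.1  66. ]
gb corners [array([722. ,  48.3,  10. ]), array([702.8, -89. ,  10. ]), array([503. , -61.3,  10. ]), array([520. ,  76.3,  10. ])]
```

```bash
cat >> h.py <<'E'
def yawR(y):
    c,s=np.cos(np.radians(y)),np.sin(np.radians(y))
    return np.array([[c,0,-0.0+ s*-1 if False else 0,],[0,0,0],[0,0,0]]) if False else np.column_stack([[c,s,0],[0,0,-1],[-s,c,0]])
def plan(target,yaw,n=5,N=None,show=True):
    """rows from measured pose to target TCP pos, tool down, yaw of tool x. N total rows, prints per-row tool shift"""
    from scipy.spatial.transform import Rotation as Ro
    s=status.get_state();R=s["tcp_rot"];p=s["tcp_pos"];Rt=yawR(yaw)
    cur=np.degrees(np.arctan2(R[1,0],R[0,0]));dy=(yaw-cur+180)%360-180
    d=np.asarray(target,float)-p
    rv=Ro.from_matrix(R.T@Rt).as_rotvec(degrees=True)
    if N is None: N=int(np.ceil(max(np.linalg.norm(d)/60,abs(dy)/10.5)))
    N=max(N,1)
    print("pos",p.round(1),"yaw",round(cur,1),"F",s["force"].round(1),"T",s["torque"].round(2),"t",round(s["t"],2),"g",round(s["gripper_width"],3),"q",s["qpos"].round(0))
    print("rows",N,"rotvec tool total",rv.round(2))
    for i in range(N):
        Ri=R@Ro.from_rotvec(rv*i/N,degrees=True).as_matrix()
        print(i,(Ri.T@(d/N)).round(1),(rv/N).round(2))
E
sed -i 's/^    return np.array.*$/    return np.column_stack([[c,s,0],[0,0,-1],[-s,c,0]])/' h.py
python3 - <<'E'
from h import *
np.set_printoptions(precision=1,suppress=True)
print(yawR(0)[:,0],np.linalg.det(yawR(30)))
m=viewer.camera_model("wrist");T=m["camera_from_world"];s=status.get_state()
c=-T[:3,:3].T@T[:3,3];print("cam in tool",s["tcp_rot"].T@(c-s["tcp_pos"]), "axis",s["tcp_rot"].T@(-T[2,:3]))
t=viewer.camera_model("top");sc=viewer.camera_model("scene")
for p in((300,315),(350,310),(385,300),(280,335)): print(p,px2w(t,*p,40))
print(px2w(t,265,175,50),px2w(t,470,273,30),px2w(t,253,203,30))
E
```

```text
[1. 0. 0.] 1.0
cam in tool [  -0.7 -140.5   66.6] axis [-0.   1.  -0.2]
(300, 315) [339.3 134.9  40. ]
(350, 310) [348.6  10.8  40. ]
(385, 300) [371.1 -76.6  40. ]
(280, 335) [291.2 185.5  40. ]
[687.9 213.1  50. ] [ 432.3 -292.5   30. ] [621.2 246.8  30. ]
```

```bash
python3 - <<'E'
from h import *
plan([572,30,230],180,N=13)
E
```

```text
pos [215.3 639.4 242.8] yaw -108.6 F [-0.3  0.3 -0.9] T [ 0.    0.07 -0.  ] t 0.15 g 1.001 q [ 88.  21.   1.  -0. -70. -17.]
rows 13 rotvec tool total [-5.000e-02  7.138e+01  6.000e-02]
0 [35.7  1.  41. ] [-0.    5.49  0.  ]
1 [31.6  1.  44.2] [-0.    5.49  0.  ]
2 [27.2  1.  47. ] [-0.    5.49  0.  ]
3 [22.6  1.  49.4] [-0.    5.49  0.  ]
4 [17.8  1.  51.3] [-0.    5.49  0.  ]
5 [12.8  1.  52.8] [-0.    5.49  0.  ]
6 [ 7.6  1.  53.8] [-0.    5.49  0.  ]
7 [ 2.5  1.  54.3] [-0.    5.49  0.  ]
8 [-2.7  1.  54.2] [-0.    5.49  0.  ]
9 [-7.9  1.  53.7] [-0.    5.49  0.  ]
10 [-13.    1.   52.7] [-0.    5.49  0.  ]
11 [-18.    1.   51.2] [-0.    5.49  0.  ]
12 [-22.8   1.   49.3] [-0.    5.49  0.  ]
```

{"name": "drive_tool", "arguments": {
  "plan": [
    {"tx": 36,"ty": 1,"tz": 41,"ry": 5.5},
    {"tx": 32,"ty": 1,"tz": 44,"ry": 5.5},
    {"tx": 27,"ty": 1,"tz": 47,"ry": 5.5},
    {"tx": 23,"ty": 1,"tz": 49,"ry": 5.5},
    {"tx": 18,"ty": 1,"tz": 51,"ry": 5.5}
  ]
}}

```text
validation failed for argument at $.pl...
```

{"name": "drive_tool", "arguments": {
  "plan": [
    {"tx": 13,"ty": 1,"tz": 53,"ry": 5.5},
    {"tx": 8,"ty": 1,"tz": 54,"ry": 5.5},
    {"tx": 2,"ty": 1,"tz": 54,"ry": 5.5},
    {"tx": -3,"ty": 1,"tz": 54,"ry": 5.5},
    {"tx": -8,"ty": 1,"tz": 54,"ry": 5.5}
  ]
}}

```text
validation failed for argument at $.pl...
```

{"name": "drive_tool", "arguments": {
  "plan": [
    {"tx": -13,"ty": 1,"tz": 53,"ry": 5.5},
    {"tx": -18,"ty": 1,"tz": 51,"ry": 5.5},
    {"tx": -23,"ty": 1,"tz": 49,"ry": 5.5},
    {},
    {}
  ]
}}

```text
validation failed for argument at $.pl...
```

```bash
python3 - <<'E'
from h import *
m=viewer.camera_model("wrist");im=viewer.read_camera("wrist")
np.save("plugcam.npy",m,allow_pickle=True)
cv2.imwrite("pics/c.png",im[:,:,::-1]);plan([572,30,230],180)
print(w2px(m,[572,-.7,70]))
E
```

```text
pos [215.3 639.4 243. ] yaw -108.6 F [ 0.8 -0.1 -0.4] T [0.01 0.   0.  ] t 0.2 g 0.999 q [ 88.  21.   1.  -0. -70. -17.]
rows 12 rotvec tool total [-4.000e-02  7.138e+01  5.000e-02]
0 [38.6  1.1 44.4] [-0.    5.95  0.  ]
1 [33.8  1.1 48.1] [-0.    5.95  0.  ]
2 [28.7  1.1 51.4] [-0.    5.95  0.  ]
3 [23.2  1.1 54.1] [-0.    5.95  0.  ]
4 [17.5  1.1 56.2] [-0.    5.95  0.  ]
5 [11.5  1.1 57.7] [-0.    5.95  0.  ]
6 [ 5.5  1.1 58.6] [-0.    5.95  0.  ]
7 [-0.6  1.1 58.8] [-0.    5.95  0.  ]
8 [-6.7  1.1 58.5] [-0.    5.95  0.  ]
9 [-12.7   1.1  57.5] [-0.    5.95  0.  ]
10 [-18.6   1.1  55.8] [-0.    5.95  0.  ]
11 [-24.3   1.1  53.6] [-0.    5.95  0.  ]
(np.float64(1371.694963200904), np.float64(-903.4845743689976))
```

View pics/c.png

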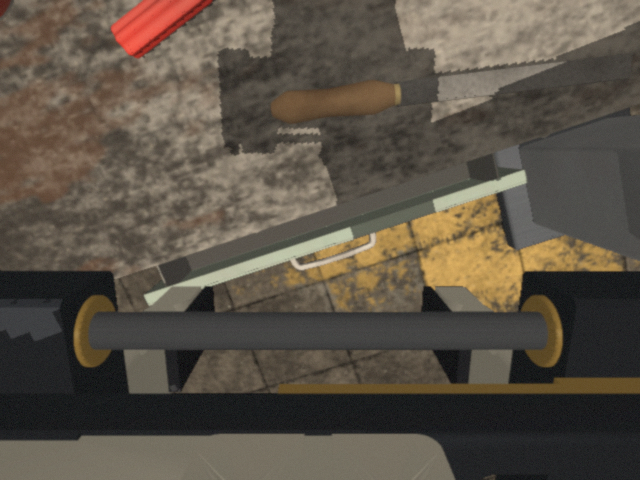

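{"name": "drive_tool", "arguments": {
  "plan": [
    {"tx": 36,"ty": 1,"tz": 41,"rx": 0,"ry": 5.5,"rz": 0},
    {"tx": 32,"ty": 1,"tz": 44,"rx": 0,"ry": 5.5,"rz": 0},
    {"tx": 27,"ty": 1,"tz": 47,"rx": 0,"ry": 5.5,"rz": 0},
    {"tx": 23,"ty": 1,"tz": 49,"rx": 0,"ry": 5.5,"rz": 0},
    {"tx": 18,"ty": 1,"tz": 51,"rx": 0,"ry": 5.5,"rz": 0}
  ]
}}

```text
t: 0.82
tcp_pos: [351.8, 403.1, 238.6]
tcp_rot: [[-0.723, 0.0, 0.691], [-0.691, 0.0, -0.723], [-0.0, -1.0, -0.0]]
force: [0.7, -0.4, 0.3]
gripper_width: 1.001
```

{"name": "drive_tool", "arguments": {
  "plan": [
    {"tx": 13,"ty": 1,"tz": 53,"rx": 0,"ry": 5.5,"rz": 0},
    {"tx": 8,"ty": 1,"tz": 54,"rx": 0,"ry": 5.5,"rz": 0},
    {"tx": 2,"ty": 1,"tz": 54,"rx": 0,"ry": 5.5,"rz": 0},
    {"tx": -3,"ty": 1,"tz": 54,"rx": 0,"ry": 5.5,"rz": 0},
    {"tx": -8,"ty": 1,"tz": 54,"rx": 0,"ry": 5.5,"rz": 0}
  ]
}}

```text
t: 1.45
tcp_pos: [489.2, 168.5, 233.7]
tcp_rot: [[-0.96, 0.0, 0.279], [-0.279, 0.0, -0.96], [-0.0, -1.0, -0.0]]
force: [0.2, 1.0, -0.5]
gripper_width: 1.0
```

{"name": "drive_tool", "arguments": {
  "plan": [
    {"tx": -13,"ty": 1,"tz": 53,"rx": 0,"ry": 5.5,"rz": 0},
    {"tx": -18,"ty": 1,"tz": 51,"rx": 0,"ry": 5.5,"rz": 0},
    {"tx": -23,"ty": 1,"tz": 49,"rx": 0,"ry": 5.5,"rz": 0},
    {"tx": 0,"ty": 0,"tz": 0,"rx": 0,"ry": 0,"rz": 0},
    {"tx": 0,"ty": 0,"tz": 0,"rx": 0,"ry": 0,"rz": 0}
  ]
}}

```text
t: 2.08
tcp_pos: [570.6, 29.3, 230.2]
tcp_rot: [[-1.0, -0.001, -0.003], [0.003, -0.0, -1.0], [0.001, -1.0, 0.0]]
force: [-0.7, -0.1, 0.3]
gripper_width: 0.998
```

```bash
cat > look.py <<'E'
import sys
from h import *
m=viewer.camera_model("wrist");im=viewer.read_camera("wrist")
np.save(sys.argv[1]+".npy",m,allow_pickle=True)
cv2.imwrite(f"pics/{sys.argv[1]}.png",im[:,:,::-1])
s=status.get_state();print(s["t"],s["tcp_pos"].round(1),s["qpos"].round(0))
E
python3 look.py d;python3 -c "
from h import *
m=viewer.camera_model('wrist');print(w2px(m,[572,-.7,70]))"
```

```text
2.125 [570.5  30.  230.4] [ 23.  11. -14.  -0. -65. -23.]
(np.float64(316.7886876293009), np.float64(194.58361020831032))
```

View pics/d.png

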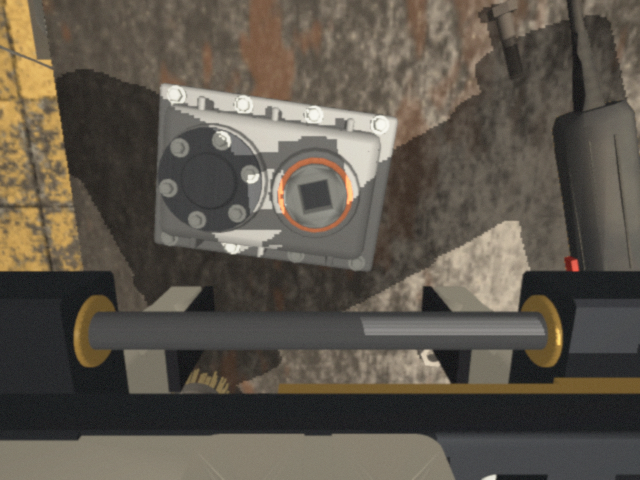

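```bash
python3 - <<'E'
import cv2
im=cv2.imread("pics/d.png")
c=cv2.convertScaleAbs(im[150:240,270:360],alpha=2.,beta=10)
cv2.imwrite("pics/d2.png",cv2.resize(c,None,fx=6.5,fy=6.5,interpolation=cv2.INTER_CUBIC))
E
```

```text
(no output)
```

View pics/d2.png

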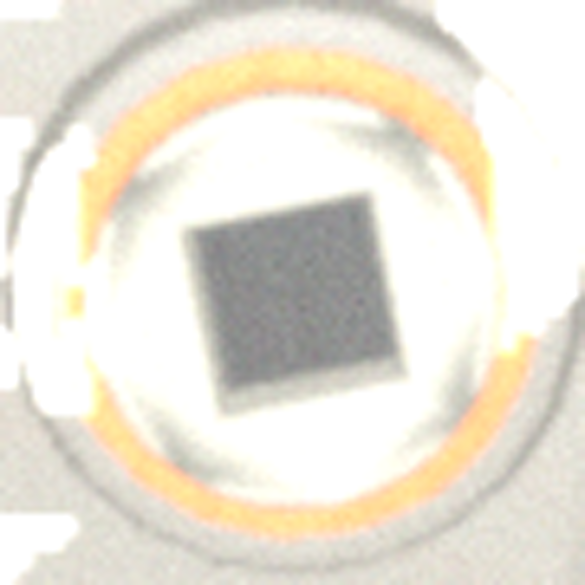

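```bash
python3 - <<'E'
from h import *
m=np.load("d.npy",allow_pickle=True).item()
P=[px2w(m,x/6.5+270-.42,y/6.5+150-.42,70)[:2] for x,y in((185,230),(372,192),(406,378),(223,415))]
P=np.array(P);print(P.round(1),P.mean(0))
for i in range(4):
    d=P[(i+1)%4]-P[i];print(np.linalg.norm(d),np.degrees(np.arctan2(d[1],d[0])))
# plug circle centre
print(px2w(m,296/6.5+270-.4,305/6.5+150-.4,70))
E
echo; python3 - <<'E'
import sys;sys.path.insert(0,'.')
from h import *
plan([461,460,215],165,N=9)
E
```

```text
[[586.   -8.6]
 [564.5 -12.8]
 [560.5   8.6]
 [581.9  12.9]] [5.73219613e+02 3.84032642e-02]
21.91467183915431 -168.83729585768583
21.82847041829747 100.5933373374611
21.824481077804208 11.307851637157027
21.88304709219015 -79.16890781090002
[5.73262364e+02 9.93167596e-02 7.00000000e+01]

pos [570.5  30.  230.4] yaw 179.9 F [-1.3 -0.4  0.4] T [ 0.12 -0.07  0.02] t 2.12 g 1.002 q [ 23.  11. -14.  -0. -65. -23.]
rows 9 rotvec tool total [ 0.   14.92  0.02]
0 [ 12.2   1.7 -47.8] [0.   1.66 0.  ]
1 [ 13.6   1.7 -47.4] [0.   1.66 0.  ]
2 [ 15.    1.7 -47. ] [0.   1.66 0.  ]
3 [ 16.3   1.7 -46.5] [0.   1.66 0.  ]
4 [ 17.7   1.7 -46. ] [0.   1.66 0.  ]
5 [ 19.    1.7 -45.5] [0.   1.66 0.  ]
6 [ 20.3   1.7 -44.9] [0.   1.66 0.  ]
7 [ 21.6   1.7 -44.3] [0.   1.66 0.  ]
8 [ 22.9   1.7 -43.7] [0.   1.66 0.  ]
```

```bash
python3 - <<'E'
from h import *
plan([423,328,215],-15+0.01,N=17)
E
```

```text
pos [570.5  30.  230.4] yaw 179.9 F [-1.3 -0.4  0.4] T [ 0.12 -0.07  0.02] t 2.12 g 1.002 q [ 23.  11. -14.  -0. -65. -23.]
rows 17 rotvec tool total [ 2.0000e-02 -1.6509e+02 -0.0000e+00]
0 [  8.7   0.9 -17.5] [ 0.   -9.71 -0.  ]
1 [  5.6   0.9 -18.7] [ 0.   -9.71 -0.  ]
2 [  2.4   0.9 -19.4] [ 0.   -9.71 -0.  ]
3 [ -0.9   0.9 -19.5] [ 0.   -9.71 -0.  ]
4 [ -4.2   0.9 -19.1] [ 0.   -9.71 -0.  ]
5 [ -7.4   0.9 -18.1] [ 0.   -9.71 -0.  ]
6 [-10.3   0.9 -16.6] [ 0.   -9.71 -0.  ]
7 [-13.    0.9 -14.6] [ 0.   -9.71 -0.  ]
8 [-15.3   0.9 -12.2] [ 0.   -9.71 -0.  ]
9 [-17.1   0.9  -9.5] [ 0.   -9.71 -0.  ]
10 [-18.5   0.9  -6.5] [ 0.   -9.71 -0.  ]
11 [-19.3   0.9  -3.3] [ 0.   -9.71 -0.  ]
12 [-19.6   0.9   0. ] [ 0.   -9.71 -0.  ]
13 [-19.3   0.9   3.3] [ 0.   -9.71 -0.  ]
14 [-18.4   0.9   6.5] [ 0.   -9.71 -0.  ]
15 [-17.1   0.9   9.6] [ 0.   -9.71 -0.  ]
16 [-15.2   0.9  12.3] [ 0.   -9.71 -0.  ]
```

{"name": "drive_tool", "arguments": {
  "plan": [
    {"tx": 9,"ty": 1,"tz": -17,"rx": 0,"ry": -9.7,"rz": 0},
    {"tx": 6,"ty": 1,"tz": -19,"rx": 0,"ry": -9.7,"rz": 0},
    {"tx": 2,"ty": 1,"tz": -19,"rx": 0,"ry": -9.7,"rz": 0},
    {"tx": -1,"ty": 1,"tz": -19,"rx": 0,"ry": -9.7,"rz": 0},
    {"tx": -4,"ty": 1,"tz": -19,"rx": 0,"ry": -9.7,"rz": 0}
  ],
  "claw": 0.6
}}

```text
t: 2.75
tcp_pos: [526.6, 117.9, 225.9]
tcp_rot: [[-0.658, 0.001, 0.753], [-0.753, 0.0, -0.658], [-0.001, -1.0, 0.0]]
force: [-0.2, 0.6, 0.2]
gripper_width: 0.608
```

{"name": "drive_tool", "arguments": {
  "plan": [
    {"tx": -7,"ty": 1,"tz": -18,"rx": 0,"ry": -9.7,"rz": 0},
    {"tx": -10,"ty": 1,"tz": -17,"rx": 0,"ry": -9.7,"rz": 0},
    {"tx": -13,"ty": 1,"tz": -15,"rx": 0,"ry": -9.7,"rz": 0},
    {"tx": -15,"ty": 1,"tz": -12,"rx": 0,"ry": -9.7,"rz": 0},
    {"tx": -17,"ty": 1,"tz": -10,"rx": 0,"ry": -9.7,"rz": 0}
  ]
}}

```text
t: 3.38
tcp_pos: [481.8, 204.8, 220.9]
tcp_rot: [[0.128, 0.0, 0.992], [-0.992, 0.001, 0.128], [-0.001, -1.0, 0.001]]
force: [0.3, -0.0, 0.9]
gripper_width: 0.599
```

{"name": "drive_tool", "arguments": {
  "plan": [
    {"tx": -18,"ty": 1,"tz": -7,"rx": 0,"ry": -9.7,"rz": 0},
    {"tx": -19,"ty": 1,"tz": -3,"rx": 0,"ry": -9.7,"rz": 0},
    {"tx": -20,"ty": 1,"tz": 0,"rx": 0,"ry": -9.7,"rz": 0},
    {"tx": -19,"ty": 1,"tz": 3,"rx": 0,"ry": -9.7,"rz": 0},
    {"tx": -18,"ty": 1,"tz": 7,"rx": 0,"ry": -9.7,"rz": 0}
  ]
}}

```text
t: 4.0
tcp_pos: [438.6, 291.7, 215.9]
tcp_rot: [[0.828, 0.0, 0.561], [-0.561, 0.001, 0.828], [-0.0, -1.0, 0.001]]
force: [0.1, 0.4, 0.7]
gripper_width: 0.599
```

{"name": "drive_tool", "arguments": {
  "plan": [
    {"tx": -17,"ty": 1,"tz": 10,"rx": 0,"ry": -9.7,"rz": 0},
    {"tx": -15,"ty": 1,"tz": 12,"rx": 0,"ry": -9.7,"rz": 0},
    {"tx": 0,"ty": 0,"tz": 0,"rx": 0,"ry": 0,"rz": 0},
    {"tx": 0,"ty": 0,"tz": 0,"rx": 0,"ry": 0,"rz": 0}
  ]
}}

```text
t: 4.5
tcp_pos: [422.5, 325.6, 213.8]
tcp_rot: [[0.965, 0.0, 0.263], [-0.263, 0.0, 0.965], [0.0, -1.0, 0.0]]
force: [0.9, 0.4, 0.2]
gripper_width: 0.6
```

```bash
python3 look.py e; python3 -c "
from h import *
plan([423,328,215],-15)"
```

```text
4.55 [422.8 325.3 213.8] [ 59.   9. -20.   0. -62. 106.]
pos [422.8 325.3 213.8] yaw -15.3 F [-0.2 -0.1  0.2] T [-0.05 -0.13  0.01] t 4.55 g 0.603 q [ 59.   9. -20.   0. -62. 106.]
rows 1 rotvec tool total [-0.01 -0.27  0.  ]
0 [-0.5 -1.2  2.7] [-0.01 -0.27  0.  ]
```

View pics/e.png

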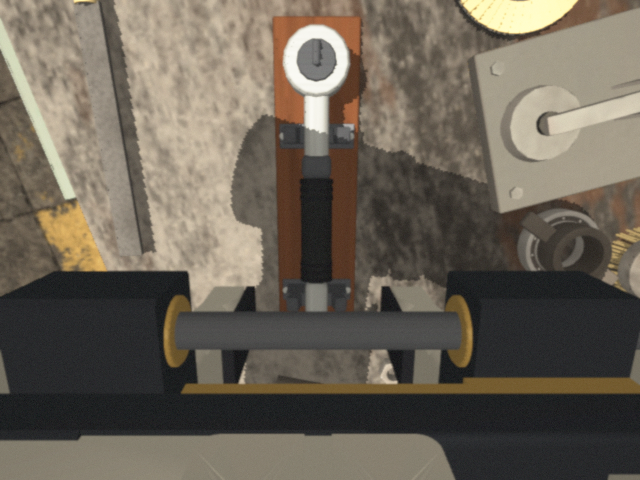

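```bash
python3 - <<'E'
from h import *
np.set_printoptions(precision=1,suppress=True)
m=np.load("e.npy",allow_pickle=True).item()
for n,u,v,z in(("head",316.5,60,58),("beam",316.5,120,54),("grip0",316.5,180,56),("grip1",316.3,279,56)):
    print(n,px2w(m,u,v,z))
P=[px2w(m,*p,8)[:2] for p in((274,17),(361,17))];print(P,np.linalg.norm(P[0]-P[1]))
a=px2w(m,316.5,60,58);b=px2w(m,316.3,279,56);d=b-a;print(np.degrees(np.arctan2(d[1],d[0])),np.linalg.norm(d))
im=cv2.imread("pics/e.png");cv2.imwrite("pics/e2.png",cv2.resize(im[10:310,260:375],None,fx=2,fy=2,interpolation=cv2.INTER_CUBIC))
E
```

```text
head [455.2 445.8  58. ]
beam [444.9 408.3  54. ]
grip0 [433.7 367.4  56. ]
grip1 [413.2 293.2  56. ]
[array([433.9, 493.9]), array([499.4, 475.9])] 67.92451409567562
-105.40912563407434 158.33665842403082
```

View pics/e2.png

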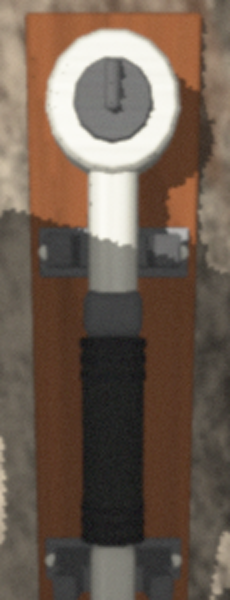

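```bash
python3 -c "
from h import *
plan([423.3,330.1,43],-15.4,N=5)"
```

```text
pos [422.8 325.3 213.8] yaw -15.3 F [-0.2 -0.1  0.2] T [-0.05 -0.13  0.01] t 4.55 g 0.603 q [ 59.   9. -20.   0. -62. 106.]
rows 5 rotvec tool total [-0.01  0.13  0.  ]
0 [-0.2 34.2  1. ] [-0.    0.03  0.  ]
1 [-0.2 34.2  1. ] [-0.    0.03  0.  ]
2 [-0.2 34.2  1. ] [-0.    0.03  0.  ]
3 [-0.2 34.2  1. ] [-0.    0.03  0.  ]
4 [-0.2 34.2  1. ] [-0.    0.03  0.  ]
```

{"name": "drive_tool", "arguments": {
  "plan": [
    {"tx": -0.8,"ty": 45,"tz": 4.7,"rx": 0,"ry": 0,"rz": 0},
    {"tx": 0,"ty": 45,"tz": 0,"rx": 0,"ry": 0,"rz": 0},
    {"tx": 0,"ty": 45,"tz": 0,"rx": 0,"ry": 0,"rz": 0},
    {"tx": 0,"ty": 20,"tz": 0,"rx": 0,"ry": 0,"rz": 0},
    {"tx": 0,"ty": 10,"tz": 0,"rx": 0,"ry": 0,"rz": 0}
  ]
}}

```text
t: 5.18
tcp_pos: [423.5, 329.2, 47.5]
tcp_rot: [[0.965, -0.001, 0.264], [-0.264, -0.002, 0.965], [-0.0, -1.0, -0.002]]
force: [0.5, 0.2, -0.7]
gripper_width: 0.601
```

{"name": "drive_tool", "arguments": {
  "plan": [
    {"tx": 0,"ty": 5,"tz": 0,"rx": 0,"ry": 0,"rz": 0},
    {"tx": 0,"ty": 0,"tz": 0,"rx": 0,"ry": 0,"rz": 0}
  ]
}}

```text
t: 5.42
tcp_pos: [423.9, 330.3, 44.1]
tcp_rot: [[0.965, 0.001, 0.263], [-0.263, 0.001, 0.965], [0.0, -1.0, 0.001]]
force: [0.5, 0.4, 0.7]
gripper_width: 0.603
```

```bash
python3 look.py f; python3 -c "
from h import *
plan([423.3,330.1,43],-15.4)"
```

```text
5.475 [423.9 330.4  44.3] [ 59.  20. -30.   0. -39. 106.]
pos [423.9 330.4  44.3] yaw -15.2 F [-0.3  0.   0.2] T [-0.04 -0.12 -0.01] t 5.47 g 0.6 q [ 59.  20. -30.   0. -39. 106.]
rows 1 rotvec tool total [-0.07  0.18  0.03]
0 [-0.5  1.3 -0.5] [-0.07  0.18  0.03]
```

View pics/f.png

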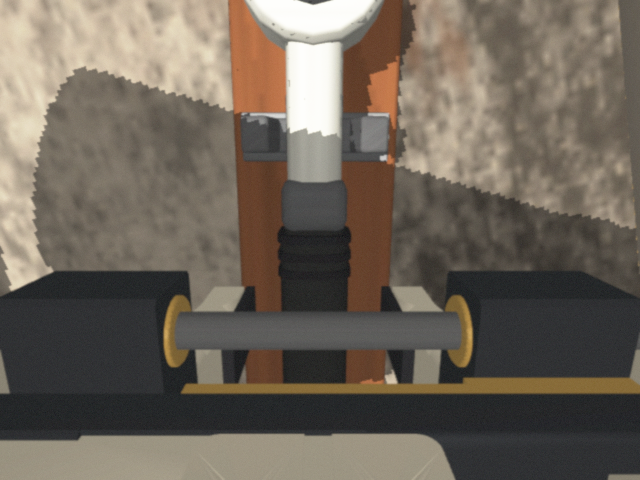

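{"name": "drive_tool", "arguments": {
  "plan": [
    {"tx": -0.7,"ty": 1,"tz": 0,"rx": 0,"ry": 0.2,"rz": 0},
    {"tx": 0,"ty": 0,"tz": 0,"rx": 0,"ry": 0,"rz": 0}
  ]
}}

```text
t: 5.72
tcp_pos: [423.0, 330.4, 43.0]
tcp_rot: [[0.964, 0.0, 0.266], [-0.266, 0.001, 0.964], [0.0, -1.0, 0.001]]
force: [-0.7, 0.0, 1.0]
gripper_width: 0.605
```

{"name": "drive_tool", "arguments": {
  "plan": [
    {"tx": 0,"ty": 0,"tz": 0,"rx": 0,"ry": 0,"rz": 0},
    {"tx": 0,"ty": 0,"tz": 0,"rx": 0,"ry": 0,"rz": 0},
    {"tx": 0,"ty": 0,"tz": 0,"rx": 0,"ry": 0,"rz": 0},
    {"tx": 0,"ty": 0,"tz": 0,"rx": 0,"ry": 0,"rz": 0}
  ],
  "claw": 0.1,
  "newtons": 60
}}

```text
t: 6.22
tcp_pos: [422.9, 330.2, 42.6]
tcp_rot: [[0.964, -0.0, 0.266], [-0.266, -0.0, 0.964], [-0.0, -1.0, -0.0]]
force: [-1.7, 0.5, 0.5]
gripper_width: 0.27
```

```bash
python3 -c "
from h import *
plan([423.3,330.1,43],-15.4)"
```

```text
pos [422.9 330.2  42.6] yaw -15.4 F [-1.7  0.5  0.5] T [-0.07 -0.02  0.07] t 6.22 g 0.27 q [ 59.  20. -31.   0. -39. 106.]
rows 1 rotvec tool total [ 0.   -0.01 -0.  ]
0 [ 0.4 -0.4  0. ] [ 0.   -0.01 -0.  ]
```

{"name": "drive_tool", "arguments": {
  "plan": [
    {"tx": 0,"ty": -3,"tz": 0,"rx": 0,"ry": 0,"rz": 0},
    {"tx": 0,"ty": -12,"tz": 0,"rx": 0,"ry": 0,"rz": 0},
    {"tx": 0,"ty": -30,"tz": 0,"rx": 0,"ry": 0,"rz": 0},
    {"tx": 0,"ty": -40,"tz": 0,"rx": 0,"ry": 0,"rz": 0},
    {"tx": 0,"ty": -25,"tz": 0,"rx": 0,"ry": 0,"rz": 0}
  ]
}}

```text
t: 6.85
tcp_pos: [423.2, 330.5, 155.1]
tcp_rot: [[0.964, 0.001, 0.266], [-0.266, 0.002, 0.964], [0.001, -1.0, 0.002]]
force: [-0.0, 0.9, -3.3]
gripper_width: 0.266
```

{"name": "drive_tool", "arguments": {
  "plan": [
    {"tx": 0,"ty": 0,"tz": 0,"rx": 0,"ry": 0,"rz": 0}
  ]
}}

```text
t: 6.98
tcp_pos: [423.6, 331.2, 155.0]
tcp_rot: [[0.964, 0.003, 0.266], [-0.266, 0.004, 0.964], [0.001, -1.0, 0.004]]
force: [-0.2, 0.3, -4.1]
gripper_width: 0.271
```

```bash
python3 look.py g; python3 - <<'E'
from h import *
# target: handle dir 101 -> tool z = -(handle) => tool z angle -79, yaw -169
h=np.radians(101.0)
g=np.array([573.2,0.05])+120*np.array([np.cos(h),np.sin(h)])
print(g); plan([g[0],g[1],150],-169,N=16)
E
```

```text
7.025 [422.8 330.3 153.2] [ 59.  12. -24.  -0. -54. 106.]
[550.30292055 117.84526201]
pos [422.8 330.3 153.2] yaw -15.4 F [ 0.3  0.  -4.2] T [-0.37 -0.04  0.02] t 7.03 g 0.269 q [ 59.  12. -24.  -0. -54. 106.]
rows 16 rotvec tool total [-4.0000e-02  1.5358e+02 -1.3000e-01]
0 [ 11.2   0.2 -10.7] [-0.    9.6  -0.01]
1 [12.8  0.2 -8.7] [-0.    9.6  -0.01]
2 [14.1  0.2 -6.4] [-0.    9.6  -0.01]
3 [15.   0.2 -4. ] [-0.    9.6  -0.01]
4 [15.4  0.2 -1.4] [-0.    9.6  -0.01]
5 [15.4  0.2  1.2] [-0.    9.6  -0.01]
6 [15.   0.2  3.7] [-0.    9.6  -0.01]
7 [14.2  0.2  6.2] [-0.    9.6  -0.01]
8 [13.   0.2  8.5] [-0.    9.6  -0.01]
9 [11.4  0.2 10.5] [-0.    9.6  -0.01]
10 [ 9.5  0.2 12.3] [-0.    9.6  -0.01]
11 [ 7.3  0.2 13.7] [-0.    9.6  -0.01]
12 [ 4.9  0.2 14.7] [-0.    9.6  -0.01]
13 [ 2.4  0.2 15.3] [-0.    9.6  -0.01]
14 [-0.2  0.2 15.5] [-0.    9.6  -0.01]
15 [-2.8  0.2 15.2] [-0.    9.6  -0.01]
```

View pics/g.png

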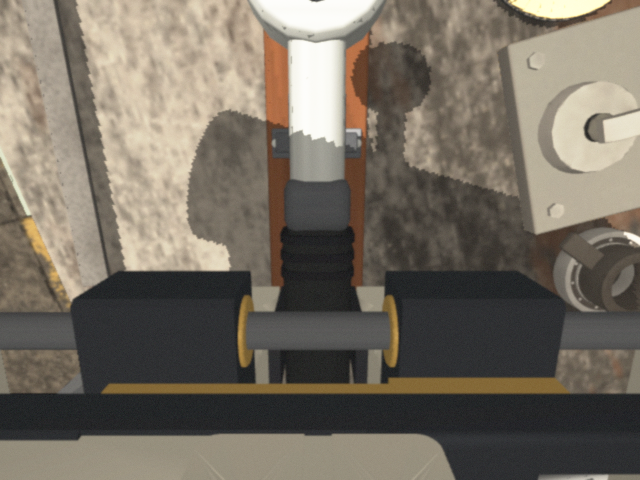

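{"name": "drive_tool", "arguments": {
  "plan": [
    {"tx": 15,"ty": 0,"tz": -14,"rx": 0,"ry": 0,"rz": 0},
    {"tx": 30,"ty": 0,"tz": -28,"rx": 0,"ry": 0,"rz": 0},
    {"tx": 36,"ty": 0,"tz": -34,"rx": 0,"ry": 0,"rz": 0},
    {"tx": 36,"ty": 0,"tz": -34,"rx": 0,"ry": 0,"rz": 0},
    {"tx": 30,"ty": 0,"tz": -28,"rx": 0,"ry": 4,"rz": 0}
  ]
}}

```text
t: 7.65
tcp_pos: [527.9, 155.2, 151.0]
tcp_rot: [[0.942, -0.003, 0.334], [-0.334, -0.002, 0.942], [-0.002, -1.0, -0.002]]
force: [0.7, -0.6, -4.8]
gripper_width: 0.269
```

{"name": "drive_tool", "arguments": {
  "plan": [
    {"tx": 20,"ty": 0,"tz": -16,"rx": 0,"ry": 8,"rz": 0},
    {"tx": 8,"ty": 0,"tz": -6,"rx": 0,"ry": 10,"rz": 0},
    {"tx": 0,"ty": 0,"tz": 0,"rx": 0,"ry": 10,"rz": 0},
    {"tx": 0,"ty": 0,"tz": 0,"rx": 0,"ry": 10,"rz": 0},
    {"tx": 0,"ty": 0,"tz": 0,"rx": 0,"ry": 10,"rz": 0}
  ]
}}

```text
t: 8.28
tcp_pos: [545.0, 125.9, 150.8]
tcp_rot: [[0.378, -0.003, 0.926], [-0.926, -0.002, 0.378], [0.0, -1.0, -0.003]]
force: [0.1, 0.1, -4.6]
gripper_width: 0.27
```

{"name": "drive_tool", "arguments": {
  "plan": [
    {"tx": 0,"ty": 0,"tz": 0,"rx": 0,"ry": 10,"rz": 0},
    {"tx": 0,"ty": 0,"tz": 0,"rx": 0,"ry": 10,"rz": 0},
    {"tx": 0,"ty": 0,"tz": 0,"rx": 0,"ry": 10,"rz": 0},
    {"tx": 0,"ty": 0,"tz": 0,"rx": 0,"ry": 10,"rz": 0},
    {"tx": 0,"ty": 0,"tz": 0,"rx": 0,"ry": 10,"rz": 0}
  ]
}}

```text
t: 8.9
tcp_pos: [545.0, 126.1, 150.8]
tcp_rot: [[-0.466, -0.003, 0.885], [-0.885, -0.001, -0.466], [0.003, -1.0, -0.002]]
force: [-0.2, -0.7, -4.4]
gripper_width: 0.27
```

```bash
python3 - <<'E'
from h import *
plan([550.3,117.85,125],-169)
E
```

```text
pos [545.  126.1 150.8] yaw -117.8 F [-0.2 -0.7 -4.4] T [ 0.09  0.18 -0.03] t 8.9 g 0.27 q [ 33.  14. -21.  -0. -55.  29.]
rows 5 rotvec tool total [4.000e-02 5.122e+01 1.800e-01]
0 [0.9 5.2 1.7] [1.000e-02 1.024e+01 4.000e-02]
1 [0.6 5.2 1.9] [1.000e-02 1.024e+01 4.000e-02]
2 [0.3 5.2 1.9] [1.000e-02 1.024e+01 4.000e-02]
3 [-0.1  5.2  2. ] [1.000e-02 1.024e+01 4.000e-02]
4 [-0.4  5.2  1.9] [1.000e-02 1.024e+01 4.000e-02]
```

{"name": "drive_tool", "arguments": {
  "plan": [
    {"tx": 1,"ty": 5,"tz": 1.7,"rx": 0,"ry": 10.3,"rz": 0},
    {"tx": 0.6,"ty": 5,"tz": 2,"rx": 0,"ry": 10.3,"rz": 0},
    {"tx": 0.3,"ty": 5,"tz": 2,"rx": 0,"ry": 10.3,"rz": 0},
    {"tx": 0,"ty": 5,"tz": 2,"rx": 0,"ry": 10.3,"rz": 0},
    {"tx": -0.4,"ty": 5,"tz": 2,"rx": 0,"ry": 10,"rz": 0}
  ]
}}

```text
t: 9.52
tcp_pos: [550.6, 117.6, 125.7]
tcp_rot: [[-0.982, -0.003, 0.191], [-0.191, -0.001, -0.982], [0.003, -1.0, 0.001]]
force: [-0.0, 0.5, -4.3]
gripper_width: 0.268
```

{"name": "drive_tool", "arguments": {
  "plan": [
    {"tx": 0,"ty": 0,"tz": 0,"rx": 0,"ry": 0,"rz": 0},
    {"tx": 0,"ty": 0,"tz": 0,"rx": 0,"ry": 0,"rz": 0}
  ]
}}

```text
t: 9.78
tcp_pos: [551.2, 118.4, 127.0]
tcp_rot: [[-0.98, -0.001, 0.201], [-0.201, -0.001, -0.98], [0.001, -1.0, 0.0]]
force: [-0.9, 0.9, -4.6]
gripper_width: 0.271
```

```bash
python3 look.py i; python3 - <<'E'
from h import *
plan([550.3,117.85,80.6],-169,N=5)
im=viewer.read_camera("scene");m=viewer.camera_model("scene")
u,v=w2px(m,[573,0,70]);print(u,v)
u=int(u);v=int(v)
cv2.imwrite("pics/i2.png",cv2.resize(im[v-60:v+60,u-80:u+80,::-1],None,fx=5,fy=5,interpolation=cv2.INTER_CUBIC))
im=viewer.read_camera("top");m=viewer.camera_model("top")
u,v=w2px(m,[573,0,70]);u=int(u);v=int(v);print(u,v,w2px(m,[573.2,0,128]))
cv2.imwrite("pics/i3.png",cv2.resize(im[v-50:v+50,u-70:u+70,::-1],None,fx=5,fy=5,interpolation=cv2.INTER_CUBIC))
E
```

```text
9.825 [551.3 118.6 127.3] [ 32.  16. -22.  -0. -52. -20.]
pos [551.3 118.6 127.3] yaw -168.4 F [-0.7 -0.6 -3.8] T [ 0.33 -0.05  0.03] t 9.82 g 0.267 q [ 32.  16. -22.  -0. -52. -20.]
rows 5 rotvec tool total [-0.01  0.56  0.03]
0 [0.2 9.3 0.1] [-0.    0.11  0.01]
1 [0.2 9.3 0.1] [-0.    0.11  0.01]
2 [0.2 9.3 0.1] [-0.    0.11  0.01]
3 [0.2 9.3 0.1] [-0.    0.11  0.01]
4 [0.2 9.3 0.1] [-0.    0.11  0.01]
316.85338669362403 211.61759688814286
352 218 (np.float64(354.54231431321546), np.float64(216.81876559344818))
```

View pics/i.png

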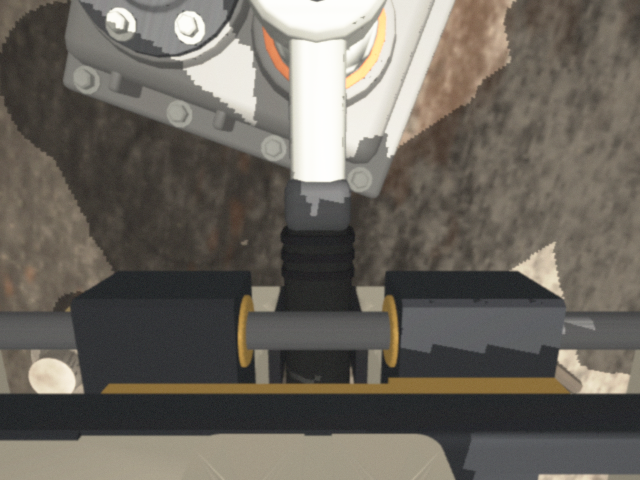

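View pics/i2.png

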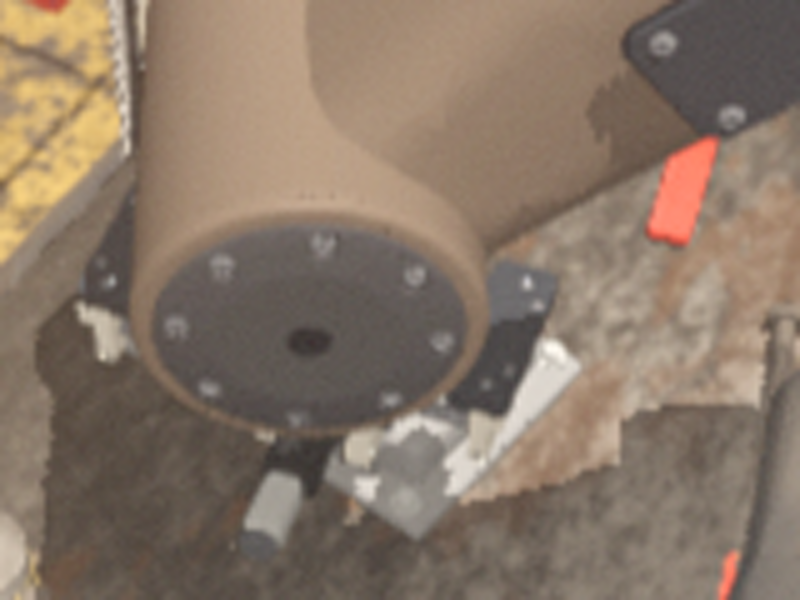

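View pics/i3.png

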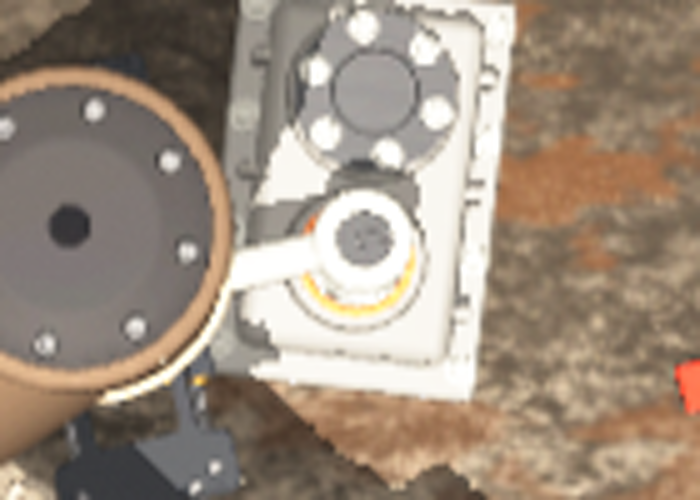

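```bash
python3 - <<'E'
from h import *
m=viewer.camera_model("top");print(px2w(m,354.2,215.4,142.7))
s=status.get_state();print(s["tcp_pos"],s["tcp_rot"])
# lateral offset of wrench axis in tool frame from wrist view g/i: beam centre u 317.5 
w=viewer.camera_model("wrist");T=w["camera_from_world"]
zt=s["tcp_pos"][2]+1  # beam top approx +11 above tcp
for u,v in((317.5,60),(317.5,170)):
    p=px2w(w,u,v,s["tcp_pos"][2]+11);print(s["tcp_rot"].T@(p-s["tcp_pos"]))
E
```

```text
[575.42610675   1.80018673 142.7       ]
[551.45157587 118.85874643 127.58679384] [[-9.79919107e-01  1.13264350e-04  1.99395411e-01]
 [-1.99395408e-01  3.91755832e-05 -9.79919114e-01]
 [-1.18801333e-04 -9.99999993e-01 -1.58045112e-05]]
[ -0.9801965  -11.00131948  90.85063295]
[ -1.01541357 -11.00080449  58.53058099]
```

```bash
python3 - <<'E'
from h import *
plan([549.8,117.2,100],-169,N=3)
E
```

```text
pos [551.5 118.9 127.6] yaw -168.5 F [ 0.3  0.3 -4. ] T [ 0.27 -0.04 -0.01] t 9.93 g 0.272 q [ 32.  16. -22.   0. -52. -21.]
rows 3 rotvec tool total [ 0.    0.5  -0.01]
0 [0.7 9.2 0.4] [ 0.    0.17 -0.  ]
1 [0.6 9.2 0.4] [ 0.    0.17 -0.  ]
2 [0.6 9.2 0.4] [ 0.    0.17 -0.  ]
```

{"name": "drive_tool", "arguments": {
  "plan": [
    {"tx": 1,"ty": 13,"tz": 0.6,"rx": 0,"ry": 0.5,"rz": 0},
    {"tx": 1,"ty": 10,"tz": 0.6,"rx": 0,"ry": 0,"rz": 0},
    {"tx": 0,"ty": 4.5,"tz": 0,"rx": 0,"ry": 0,"rz": 0},
    {"tx": 0,"ty": 0,"tz": 0,"rx": 0,"ry": 0,"rz": 0}
  ]
}}

```text
t: 10.42
tcp_pos: [549.4, 117.2, 99.5]
tcp_rot: [[-0.982, -0.001, 0.189], [-0.189, -0.001, -0.982], [0.001, -1.0, 0.0]]
force: [0.1, 0.6, -3.9]
gripper_width: 0.27
```

```bash
python3 - <<'E'
from h import *
plan([549.8,117.2,100],-169,N=1)
im=viewer.read_camera("top");m=viewer.camera_model("top")
u,v=w2px(m,[573,0,70]);u=int(u);v=int(v);print(u,v,w2px(m,[573.2,0,116]))
cv2.imwrite("pics/j3.png",cv2.resize(im[v-50:v+50,u-70:u+70,::-1],None,fx=5,fy=5,interpolation=cv2.INTER_CUBIC))
E
```

```text
pos [549.4 117.2  99.5] yaw -169.1 F [ 0.1  0.6 -3.9] T [0.27 0.04 0.06] t 10.43 g 0.27 q [ 32.  18. -24.   0. -48. -21.]
rows 1 rotvec tool total [-0.03 -0.1   0.06]
0 [-0.4 -0.5  0.1] [-0.03 -0.1   0.06]
352 218 (np.float64(354.1668717363513), np.float64(217.1910863782596))
```

View pics/j3.png

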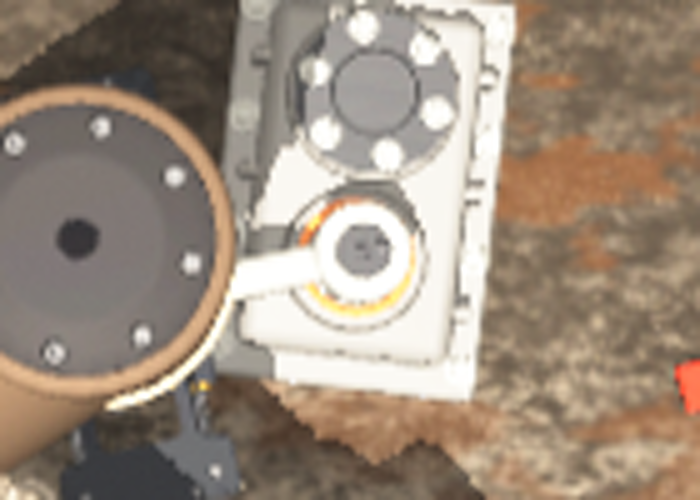

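{"name": "drive_tool", "arguments": {
  "plan": [
    {"tx": -0.3,"ty": 3,"tz": 0,"rx": 0,"ry": 0,"rz": 0},
    {"tx": 0,"ty": 3,"tz": 0,"rx": 0,"ry": 0,"rz": 0},
    {"tx": 0,"ty": 2,"tz": 0,"rx": 0,"ry": 0,"rz": 0}
  ]
}}

```text
t: 10.85
tcp_pos: [549.9, 117.2, 91.9]
tcp_rot: [[-0.982, -0.0, 0.189], [-0.189, -0.0, -0.982], [0.0, -1.0, 0.0]]
force: [0.7, -1.7, -3.1]
gripper_width: 0.269
```

{"name": "drive_tool", "arguments": {
  "plan": [
    {"tx": 0,"ty": 3,"tz": 0,"rx": 0,"ry": 0,"rz": 0},
    {"tx": 0,"ty": 3,"tz": 0,"rx": 0,"ry": 0,"rz": 0},
    {"tx": 0,"ty": 2,"tz": 0,"rx": 0,"ry": 0,"rz": 0}
  ]
}}

```text
t: 11.22
tcp_pos: [549.8, 117.2, 83.8]
tcp_rot: [[-0.982, -0.0, 0.189], [-0.189, -0.0, -0.982], [0.0, -1.0, 0.0]]
force: [1.0, -2.1, -4.0]
gripper_width: 0.267
```

```bash
python3 -c "
from h import *
plan([549.8,117.2,80.6],-169,N=1)"
```

```text
pos [549.8 117.2  83.8] yaw -169.1 F [ 1.  -2.1 -4. ] T [-0.52 -0.12  0.04] t 11.22 g 0.267 q [ 32.  19. -25.   0. -46. -21.]
rows 1 rotvec tool total [-0.01 -0.11  0.02]
0 [0.  3.2 0. ] [-0.01 -0.11  0.02]
```

{"name": "drive_tool", "arguments": {
  "plan": [
    {"tx": 0,"ty": 1.5,"tz": 0.6,"rx": 0,"ry": 0,"rz": 0},
    {"tx": 0,"ty": 1,"tz": 0,"rx": 0,"ry": 0,"rz": 0},
    {"tx": 0,"ty": 0.7,"tz": 0,"rx": 0,"ry": 0,"rz": 0}
  ]
}}

```text
t: 11.6
tcp_pos: [550.2, 117.0, 80.9]
tcp_rot: [[-0.982, 0.0, 0.189], [-0.189, 0.0, -0.982], [-0.0, -1.0, -0.0]]
force: [-1.1, 0.1, -2.6]
gripper_width: 0.267
```

```bash
python3 -c "
from h import *
plan([549.8,117.2,80.6],-169,N=1)"
```

```text
pos [550.2 117.   80.9] yaw -169.1 F [-1.1  0.1 -2.6] T [ 0.4   0.11 -0.03] t 11.6 g 0.267 q [ 32.  19. -25.  -0. -45. -21.]
rows 1 rotvec tool total [ 0.01 -0.11 -0.02]
0 [ 0.3  0.3 -0.2] [ 0.01 -0.11 -0.02]
```

Near home; press on in small steps until contact shows.

{"name": "drive_tool", "arguments": {
  "plan": [
    {"tx": 0,"ty": 0.6,"tz": 0,"rx": 0,"ry": 0,"rz": 0},
    {"tx": 0,"ty": 0.4,"tz": 0,"rx": 0,"ry": 0,"rz": 0}
  ]
}}

```text
t: 11.85
tcp_pos: [550.3, 117.1, 80.1]
tcp_rot: [[-0.982, 0.001, 0.189], [-0.189, 0.0, -0.982], [-0.001, -1.0, -0.0]]
force: [-0.8, 2.3, -0.8]
gripper_width: 0.27
```

{"name": "drive_tool", "arguments": {
  "plan": [
    {"tx": 0,"ty": 0.5,"tz": 0,"rx": 0,"ry": 0,"rz": 0},
    {"tx": 0,"ty": 0,"tz": 0,"rx": 0,"ry": 0,"rz": 0}
  ]
}}

```text
t: 12.1
tcp_pos: [550.3, 117.1, 79.7]
tcp_rot: [[-0.982, 0.001, 0.189], [-0.189, 0.0, -0.982], [-0.001, -1.0, -0.0]]
force: [-1.8, 3.5, 1.6]
gripper_width: 0.266
```

```bash
python3 -c "
from h import *
plan([549.8,117.2,80.6],-169,N=1)"
```

```text
pos [550.3 117.1  79.7] yaw -169.1 F [-1.8  3.5  1.6] T [ 0.74  0.46 -0.12] t 12.1 g 0.266 q [ 32.  19. -25.   0. -45. -21.]
rows 1 rotvec tool total [ 0.01 -0.09 -0.04]
0 [ 0.5 -0.9 -0.2] [ 0.01 -0.09 -0.04]
```

```bash
cat > tq.py <<'E'
from h import *
s=status.get_state();p=s["tcp_pos"];R=s["tcp_rot"]
rr=p[:2]-np.array([573.2,-0.2]);F=s["force"];T=s["torque"]
ax=rr/np.linalg.norm(rr)
print("t",round(s["t"],2),"p",p.round(1),"r",round(np.linalg.norm(rr),1),"phi",round(np.degrees(np.arctan2(rr[1],rr[0])),1),"handle yaw",round(np.degrees(np.arctan2(R[1,0],R[0,0]))%360-90,1),
"F",F.round(1),"Frad",round(F[:2]@ax,1),"Ftan",round(rr[0]*F[1]-rr[1]*F[0],0)/round(np.linalg.norm(rr),1).__float__() if 0 else round((rr[0]*F[1]-rr[1]*F[0])/np.linalg.norm(rr),1),"T",T.round(2),"M",round((rr[0]*F[1]-rr[1]*F[0])/1000+T[2],2))
E
python3 tq.py
```

```text
t 12.1 p [550.3 117.1  79.7] r 119.5 phi 101.0 handle yaw 100.9 F [-1.8  3.5  1.6] Frad 3.8 Ftan 1.1 T [ 0.74  0.46 -0.12] M 0.01
```

{"name": "drive_tool", "arguments": {
  "plan": [
    {"tx": -4.2,"ty": 0,"tz": 0.1,"rx": 0,"ry": 2,"rz": 0},
    {"tx": -6.3,"ty": 0,"tz": 0.2,"rx": 0,"ry": 3,"rz": 0},
    {"tx": -6.3,"ty": 0,"tz": 0.2,"rx": 0,"ry": 3,"rz": 0}
  ]
}}

```text
t: 12.48
tcp_pos: [566.6, 118.8, 79.4]
tcp_rot: [[-0.999, -0.001, 0.048], [-0.048, -0.0, -0.999], [0.001, -1.0, 0.0]]
force: [-3.9, 2.8, 2.7]
gripper_width: 0.269
```

```bash
python3 tq.py
```

```text
t 12.47 p [566.6 118.8  79.4] r 119.2 phi 93.2 handle yaw 92.7 F [-3.9  2.8  2.7] Frad 3.0 Ftan 3.8 T [0.74 1.12 0.08] M 0.53
```

{"name": "drive_tool", "arguments": {
  "plan": [
    {"tx": -6.3,"ty": 0,"tz": 0.2,"rx": 0,"ry": 3,"rz": 0},
    {"tx": 0,"ty": 0,"tz": 0,"rx": 0,"ry": 0,"rz": 0}
  ]
}}

```text
t: 12.72
tcp_pos: [573.3, 118.7, 79.3]
tcp_rot: [[-1.0, -0.0, -0.003], [0.003, -0.0, -1.0], [0.0, -1.0, 0.0]]
force: [-1.0, 0.5, 2.5]
gripper_width: 0.271
```

```bash
python3 tq.py
```

```text
t 12.72 p [573.3 118.7  79.3] r 118.9 phi 90.0 handle yaw 89.8 F [-1.   0.5  2.5] Frad 0.5 Ftan 1.0 T [-0.15  0.4  -0.16] M -0.04
```

{"name": "drive_tool", "arguments": {
  "plan": [
    {"tx": -6.3,"ty": 0,"tz": 0.2,"rx": 0,"ry": 3,"rz": 0},
    {"tx": -6.3,"ty": 0,"tz": 0.2,"rx": 0,"ry": 3,"rz": 0}
  ]
}}

```text
t: 12.98
tcp_pos: [585.7, 118.2, 79.5]
tcp_rot: [[-0.994, 0.0, -0.107], [0.107, 0.0, -0.994], [-0.0, -1.0, -0.0]]
force: [-2.3, 3.2, 2.2]
gripper_width: 0.267
```

```bash
python3 tq.py
```

```text
t 12.97 p [585.7 118.2  79.5] r 119.0 phi 84.0 handle yaw 83.8 F [-2.3  3.2  2.2] Frad 2.9 Ftan 2.7 T [ 0.86  0.76 -0.19] M 0.13
```

{"name": "drive_tool", "arguments": {
  "plan": [
    {"tx": -5.2,"ty": 0,"tz": 0.1,"rx": 0,"ry": 2.5,"rz": 0},
    {"tx": -5.2,"ty": 0,"tz": 0.1,"rx": 0,"ry": 2.5,"rz": 0}
  ]
}}

```text
t: 13.22
tcp_pos: [595.8, 116.7, 79.4]
tcp_rot: [[-0.981, -0.0, -0.193], [0.193, 0.0, -0.981], [0.0, -1.0, -0.0]]
force: [-2.8, 4.0, 2.7]
gripper_width: 0.269
```

```bash
python3 tq.py
```

```text
t 13.22 p [595.8 116.7  79.4] r 119.1 phi 79.1 handle yaw 78.8 F [-2.8  4.   2.7] Frad 3.4 Ftan 3.5 T [ 0.72  0.85 -0.13] M 0.28
```

{"name": "drive_tool", "arguments": {
  "plan": [
    {"tx": -5.2,"ty": 0,"tz": 0.1,"rx": 0,"ry": 2.5,"rz": 0},
    {"tx": -5.2,"ty": 0,"tz": 0.1,"rx": 0,"ry": 2.5,"rz": 0}
  ]
}}

```text
t: 13.48
tcp_pos: [606.0, 114.2, 79.4]
tcp_rot: [[-0.96, -0.0, -0.279], [0.279, 0.0, -0.96], [0.0, -1.0, 0.0]]
force: [-1.9, 2.9, 2.2]
gripper_width: 0.271
```

```bash
python3 tq.py
```

```text
t 13.47 p [606.  114.2  79.4] r 119.0 phi 74.0 handle yaw 73.8 F [-1.9  2.9  2.2] Frad 2.2 Ftan 2.6 T [ 0.67  0.83 -0.19] M 0.12
```

{"name": "drive_tool", "arguments": {
  "plan": [
    {"tx": -5.2,"ty": 0,"tz": 0.1,"rx": 0,"ry": 2.5,"rz": 0},
    {"tx": -5.2,"ty": 0,"tz": 0.1,"rx": 0,"ry": 2.5,"rz": 0}
  ]
}}

```text
t: 13.72
tcp_pos: [616.1, 110.8, 79.4]
tcp_rot: [[-0.932, -0.0, -0.363], [0.363, 0.0, -0.932], [0.0, -1.0, 0.0]]
force: [-1.8, 3.3, 2.2]
gripper_width: 0.267
```

```bash
python3 tq.py
```

```text
t 13.72 p [616.1 110.8  79.4] r 119.0 phi 68.9 handle yaw 68.7 F [-1.8  3.3  2.2] Frad 2.4 Ftan 2.9 T [ 0.64  0.71 -0.23] M 0.11
```

{"name": "drive_tool", "arguments": {
  "plan": [
    {"tx": -5.2,"ty": 0,"tz": 0.1,"rx": 0,"ry": 2.5,"rz": 0},
    {"tx": -5.2,"ty": 0,"tz": 0.1,"rx": 0,"ry": 2.5,"rz": 0}
  ]
}}

```text
t: 13.98
tcp_pos: [625.3, 106.7, 79.2]
tcp_rot: [[-0.897, -0.001, -0.442], [0.442, 0.0, -0.897], [0.001, -1.0, 0.0]]
force: [-4.7, 4.6, 3.0]
gripper_width: 0.271
```

```bash
python3 tq.py
```

```text
t 13.97 p [625.3 106.7  79.2] r 118.9 phi 64.0 handle yaw 63.7 F [-4.7  4.6  3. ] Frad 2.1 Ftan 6.2 T [1.41 1.65 0.04] M 0.78
```

{"name": "drive_tool", "arguments": {
  "plan": [
    {"tx": -4.2,"ty": 0,"tz": 0.1,"rx": 0,"ry": 2,"rz": 0},
    {"tx": -4.2,"ty": 0,"tz": 0.1,"rx": 0,"ry": 2,"rz": 0}
  ]
}}

```text
t: 14.22
tcp_pos: [632.6, 102.9, 79.2]
tcp_rot: [[-0.864, -0.001, -0.503], [0.503, 0.0, -0.864], [0.001, -1.0, 0.0]]
force: [-4.7, 5.0, 2.9]
gripper_width: 0.269
```

```bash
python3 tq.py
```

```text
t 14.22 p [632.6 102.9  79.2] r 118.9 phi 60.1 handle yaw 59.8 F [-4.7  5.   2.9] Frad 2.0 Ftan 6.5 T [1.56 1.71 0.1 ] M 0.88
```

{"name": "drive_tool", "arguments": {
  "plan": [
    {"tx": -4.2,"ty": 0,"tz": 0.1,"rx": 0,"ry": 2,"rz": 0},
    {"tx": -4.2,"ty": 0,"tz": 0.1,"rx": 0,"ry": 2,"rz": 0}
  ]
}}

```text
t: 14.48
tcp_pos: [639.5, 98.5, 79.2]
tcp_rot: [[-0.827, -0.001, -0.562], [0.562, 0.0, -0.827], [0.001, -1.0, 0.0]]
force: [-4.9, 5.9, 2.6]
gripper_width: 0.274
```

```bash
python3 tq.py
```

```text
t 14.47 p [639.5  98.5  79.2] r 118.9 phi 56.1 handle yaw 55.8 F [-4.9  5.9  2.6] Frad 2.1 Ftan 7.4 T [1.74 1.69 0.16] M 1.04
```

{"name": "drive_tool", "arguments": {
  "plan": [
    {"tx": -3.1,"ty": 0,"tz": 0,"rx": 0,"ry": 1.5,"rz": 0},
    {"tx": -3.1,"ty": 0,"tz": 0.1,"rx": 0,"ry": 1.5,"rz": 0}
  ]
}}

```text
t: 14.72
tcp_pos: [644.5, 94.9, 79.2]
tcp_rot: [[-0.797, -0.001, -0.605], [0.605, 0.0, -0.797], [0.001, -1.0, 0.0]]
force: [-3.8, 6.8, 3.5]
gripper_width: 0.266
```

```bash
python3 tq.py
```

```text
t 14.72 p [644.5  94.9  79.2] r 118.9 phi 53.1 handle yaw 52.8 F [-3.8  6.8  3.5] Frad 3.2 Ftan 7.1 T [1.86 1.78 0.19] M 1.04
```

{"name": "drive_tool", "arguments": {
  "plan": [
    {"tx": -2.1,"ty": 0,"tz": 0,"rx": 0,"ry": 1,"rz": 0},
    {"tx": -2.1,"ty": 0,"tz": 0,"rx": 0,"ry": 1,"rz": 0}
  ]
}}

```text
t: 14.98
tcp_pos: [647.8, 92.4, 79.1]
tcp_rot: [[-0.775, -0.001, -0.632], [0.632, 0.0, -0.775], [0.001, -1.0, 0.001]]
force: [-3.5, 6.2, 2.8]
gripper_width: 0.269
```

```bash
python3 tq.py
```

```text
t 14.97 p [647.8  92.4  79.1] r 118.9 phi 51.2 handle yaw 50.8 F [-3.5  6.2  2.8] Frad 2.7 Ftan 6.6 T [1.88 1.86 0.17] M 0.96
```

```bash
python3 - <<'E'
from h import *
import subprocess
im=viewer.read_camera("wrist");cv2.imwrite("pics/k.png",im[:,:,::-1])
exec(open("tq.py").read())
im=viewer.read_camera("top");cv2.imwrite("pics/k2.png",cv2.resize(im[168:268,282:422,::-1],None,fx=5,fy=5,interpolation=cv2.INTER_CUBIC))
exec(open("tq.py").read())
E
```

```text
t 15.03 p [647.9  92.3  79.1] r 118.9 phi 51.1 handle yaw 50.8 F [-4.4  6.4  3.5] Frad 2.2 Ftan 7.5 T [1.88 1.86 0.12] M 1.01
t 15.07 p [647.8  92.3  79.1] r 118.9 phi 51.1 handle yaw 50.8 F [-4.4  7.4  3.7] Frad 3.0 Ftan 8.1 T [1.86 1.81 0.15] M 1.1
```

View pics/k.png

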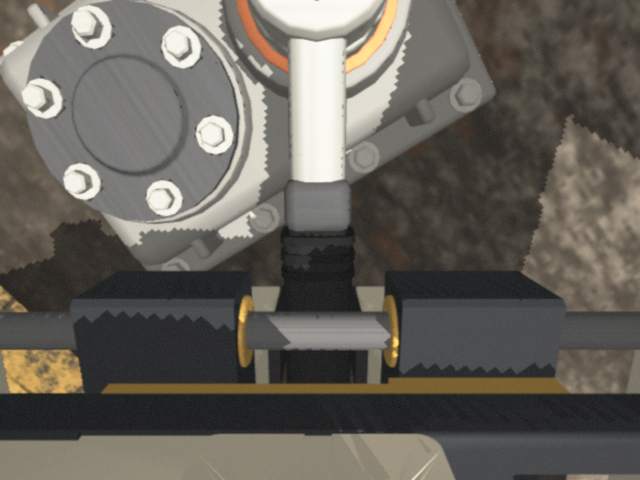

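{"name": "drive_tool", "arguments": {
  "plan": [
    {"tx": -2.1,"ty": 0,"tz": 0,"rx": 0,"ry": 1,"rz": 0},
    {"tx": -2.1,"ty": 0,"tz": 0,"rx": 0,"ry": 1,"rz": 0}
  ]
}}

```text
t: 15.32
tcp_pos: [650.9, 89.7, 79.1]
tcp_rot: [[-0.753, -0.001, -0.658], [0.658, 0.0, -0.753], [0.001, -1.0, 0.001]]
force: [-4.5, 6.3, 2.7]
gripper_width: 0.269
```

```bash
python3 tq.py
```

```text
t 15.32 p [650.9  89.7  79.1] r 118.9 phi 49.2 handle yaw 48.8 F [-4.5  6.3  2.7] Frad 1.8 Ftan 7.5 T [1.87 1.92 0.28] M 1.17
```

{"name": "drive_tool", "arguments": {
  "plan": [
    {"tx": -2.1,"ty": 0,"tz": 0,"rx": 0,"ry": 1,"rz": 0}
  ]
}}

```text
t: 15.45
tcp_pos: [652.5, 88.4, 79.1]
tcp_rot: [[-0.741, -0.001, -0.671], [0.671, 0.0, -0.741], [0.001, -1.0, 0.001]]
force: [-5.1, 6.4, 3.4]
gripper_width: 0.267
```

```bash
python3 tq.py
```

```text
t 15.45 p [652.5  88.4  79.1] r 118.9 phi 48.2 handle yaw 47.8 F [-5.1  6.4  3.4] Frad 1.3 Ftan 8.1 T [1.93 1.88 0.28] M 1.24
```

{"name": "drive_tool", "arguments": {
  "plan": [
    {"tx": -2.1,"ty": 0,"tz": 0,"rx": 0,"ry": 1,"rz": 0}
  ]
}}

```text
t: 15.58
tcp_pos: [654.1, 87.0, 79.1]
tcp_rot: [[-0.729, -0.001, -0.684], [0.684, 0.0, -0.729], [0.001, -1.0, 0.001]]
force: [-4.7, 6.3, 3.6]
gripper_width: 0.27
```

```bash
python3 tq.py
```

```text
t 15.57 p [654.1  87.   79.1] r 118.9 phi 47.1 handle yaw 46.8 F [-4.7  6.3  3.6] Frad 1.4 Ftan 7.7 T [2.02 1.95 0.22] M 1.14
```

{"name": "drive_tool", "arguments": {
  "plan": [
    {"tx": -2.1,"ty": 0,"tz": 0,"rx": 0,"ry": 1,"rz": 0}
  ]
}}

```text
t: 15.7
tcp_pos: [655.6, 85.6, 79.1]
tcp_rot: [[-0.717, -0.001, -0.697], [0.697, 0.0, -0.717], [0.001, -1.0, 0.001]]
force: [-4.3, 6.4, 4.0]
gripper_width: 0.27
```

```bash
python3 tq.py
```

```text
t 15.7 p [655.6  85.6  79.1] r 118.9 phi 46.2 handle yaw 45.8 F [-4.3  6.4  4. ] Frad 1.6 Ftan 7.5 T [2.02 1.94 0.17] M 1.06
```

```bash
python3 - <<'E'
from h import *
for i in range(3):
    im=viewer.read_camera("wrist")
    exec(open("tq.py").read())
cv2.imwrite("pics/l.png",im[:,:,::-1])
a=cv2.imread("pics/k.png");print(np.abs(a[0:180].astype(int)-im[0:180,:,::-1]).mean())
cv2.imwrite("pics/l2.png",np.vstack([a[0:260,150:500],im[0:260,150:500,::-1]]))
E
```

```text
t 15.75 p [655.7  85.4  79.1] r 118.8 phi 46.1 handle yaw 45.8 F [-4.8  6.5  3.6] Frad 1.4 Ftan 8.0 T [2.07 2.   0.16] M 1.11
t 15.8 p [655.6  85.5  79.1] r 118.9 phi 46.1 handle yaw 45.8 F [-4.2  6.2  3.5] Frad 1.6 Ftan 7.3 T [2.   1.96 0.16] M 1.03
t 15.85 p [655.6  85.5  79.1] r 118.9 phi 46.1 handle yaw 45.8 F [-5.   5.9  3. ] Frad 0.8 Ftan 7.7 T [1.95 1.92 0.23] M 1.15
18.414539930555556
```

View pics/l2.png

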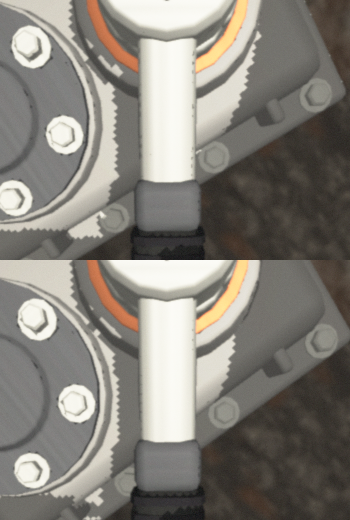

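{"name": "drive_tool", "arguments": {
  "plan": [
    {"tx": -2.1,"ty": 0,"tz": 0,"rx": 0,"ry": 1,"rz": 0}
  ]
}}

```text
t: 15.98
tcp_pos: [657.0, 84.1, 79.1]
tcp_rot: [[-0.705, -0.001, -0.709], [0.709, 0.0, -0.705], [0.001, -1.0, 0.001]]
force: [-4.1, 6.0, 2.3]
gripper_width: 0.271
```

```bash
cat > tq3.py <<'E'
from h import *
Ms=[]
import io,contextlib
for i in range(3):
    if i: viewer.read_camera("top")
    s=status.get_state();rr=s["tcp_pos"][:2]-np.array([573.2,-0.2]);F=s["force"];T=s["torque"]
    Ms.append([(rr[0]*F[1]-rr[1]*F[0])/1000+T[2],np.hypot(T[0],T[1])])
Ms=np.array(Ms);print(Ms.round(2).tolist(),Ms.mean(0).round(3));exec(open("tq.py").read())
E
python3 tq3.py
```

```text
[[1.08, 2.69], [1.03, 2.74], [1.02, 2.81]] [1.043 2.746]
t 16.07 p [657.1  84.   79.1] r 118.9 phi 45.1 handle yaw 44.8 F [-3.8  6.6  3. ] Frad 2.0 Ftan 7.4 T [2.05 1.92 0.14] M 1.02
```

{"name": "drive_tool", "arguments": {
  "plan": [
    {"tx": -2.1,"ty": 0,"tz": 0,"rx": 0,"ry": 1,"rz": 0}
  ]
}}

```text
t: 16.2
tcp_pos: [658.5, 82.6, 79.1]
tcp_rot: [[-0.693, -0.001, -0.721], [0.721, 0.0, -0.693], [0.001, -1.0, 0.001]]
force: [-4.2, 5.2, 2.1]
gripper_width: 0.266
```

```bash
python3 tq3.py
```

```text
[[0.96, 2.54], [1.03, 2.67], [0.99, 2.67]] [0.993 2.624]
t 16.3 p [658.6  82.5  79.1] r 118.9 phi 44.1 handle yaw 43.8 F [-4.3  6.1  3.5] Frad 1.2 Ftan 7.4 T [1.91 1.86 0.11] M 0.99
```

{"name": "drive_tool", "arguments": {
  "plan": [
    {"tx": -2.1,"ty": 0,"tz": 0,"rx": 0,"ry": 1,"rz": 0}
  ]
}}

```text
t: 16.42
tcp_pos: [660.0, 81.0, 79.1]
tcp_rot: [[-0.68, -0.001, -0.733], [0.733, 0.0, -0.68], [0.001, -1.0, 0.001]]
force: [-3.5, 5.2, 3.2]
gripper_width: 0.265
```

```bash
python3 tq3.py
```

```text
[[0.85, 2.39], [0.89, 2.45], [0.91, 2.52]] [0.882 2.454]
t 16.52 p [660.1  80.9  79.1] r 118.9 phi 43.0 handle yaw 42.8 F [-3.7  6.2  2.7] Frad 1.5 Ftan 7.1 T [1.81 1.76 0.07] M 0.91
```

{"name": "drive_tool", "arguments": {
  "plan": [
    {"tx": 4.2,"ty": 0,"tz": 0.1,"rx": 0,"ry": -2,"rz": 0},
    {"tx": 4.2,"ty": 0,"tz": 0.1,"rx": 0,"ry": -2,"rz": 0},
    {"tx": 3.1,"ty": 0,"tz": 0.1,"rx": 0,"ry": -1.5,"rz": 0}
  ]
}}

```text
t: 16.9
tcp_pos: [652.1, 88.7, 79.3]
tcp_rot: [[-0.748, -0.0, -0.664], [0.664, -0.0, -0.748], [0.0, -1.0, 0.0]]
force: [-2.5, 3.8, 2.3]
gripper_width: 0.268
```

```bash
python3 tq3.py
```

```text
[[0.26, 1.39], [0.33, 1.59], [0.4, 1.7]] [0.327 1.56 ]
t 17.0 p [652.1  88.7  79.3] r 118.9 phi 48.4 handle yaw 48.4 F [-3.   3.8  1.9] Frad 0.9 Ftan 4.8 T [ 1.16  1.24 -0.18] M 0.4
```

{"name": "drive_tool", "arguments": {
  "plan": [
    {"tx": 3.1,"ty": 0,"tz": 0.1,"rx": 0,"ry": -1.5,"rz": 0},
    {"tx": 1,"ty": 0,"tz": 0,"rx": 0,"ry": -0.5,"rz": 0}
  ]
}}

```text
t: 17.25
tcp_pos: [649.1, 91.2, 79.4]
tcp_rot: [[-0.771, 0.0, -0.637], [0.637, 0.0, -0.771], [-0.0, -1.0, -0.0]]
force: [-2.1, 3.2, 3.2]
gripper_width: 0.271
```

```bash
python3 tq3.py
```

```text
[[0.01, 1.31], [-0.01, 1.33], [0.05, 1.35]] [0.018 1.329]
t 17.35 p [649.1  91.2  79.4] r 118.9 phi 50.3 handle yaw 50.4 F [-2.7  3.   2.1] Frad 0.6 Ftan 4.0 T [ 0.93  0.98 -0.43] M 0.05
```

{"name": "drive_tool", "arguments": {
  "plan": [
    {"tx": 0.8,"ty": -0.8,"tz": 0,"rx": 0,"ry": -0.5,"rz": 0},
    {"tx": 0,"ty": -0.5,"tz": 0,"rx": 0,"ry": 0,"rz": 0}
  ]
}}

```text
t: 17.6
tcp_pos: [648.4, 91.7, 80.4]
tcp_rot: [[-0.776, -0.0, -0.631], [0.631, 0.0, -0.776], [0.0, -1.0, 0.0]]
force: [-2.5, 2.7, -1.3]
gripper_width: 0.27
```

```bash
python3 tq3.py
```

```text
[[-0.01, 1.39], [0.03, 1.41], [-0.05, 1.46]] [-0.009  1.421]
t 17.7 p [648.4  91.7  80.4] r 118.7 phi 50.7 handle yaw 50.9 F [-2.2  3.8 -1.1] Frad 1.6 Ftan 4.1 T [ 1.25  0.75 -0.53] M -0.05
```

{"name": "drive_tool", "arguments": {
  "plan": [
    {"tx": 1,"ty": -0.5,"tz": 0,"rx": 0,"ry": 0,"rz": 0},
    {"tx": 0,"ty": -0.5,"tz": 0,"rx": 0,"ry": 0,"rz": 0}
  ]
}}

```text
t: 17.95
tcp_pos: [647.7, 92.0, 81.3]
tcp_rot: [[-0.776, -0.0, -0.631], [0.631, -0.0, -0.776], [-0.0, -1.0, 0.0]]
force: [-0.1, 0.5, -4.9]
gripper_width: 0.272
```

```bash
python3 tq3.py
```

```text
[[-0.05, 0.54], [0.0, 0.47], [0.03, 0.45]] [-0.005  0.485]
t 18.05 p [647.7  92.1  81.4] r 118.6 phi 51.1 handle yaw 50.9 F [-0.6  0.9 -2.9] Frad 0.3 Ftan 1.0 T [ 0.44 -0.08 -0.09] M 0.03
```

{"name": "drive_tool", "arguments": {
  "plan": [
    {"tx": 0,"ty": -2,"tz": 0,"rx": 0,"ry": 0,"rz": 0},
    {"tx": 0,"ty": -4,"tz": 0,"rx": 0,"ry": 0,"rz": 0},
    {"tx": 0,"ty": -4,"tz": 0,"rx": 0,"ry": 0,"rz": 0}
  ]
}}

```text
t: 18.42
tcp_pos: [647.7, 92.2, 92.0]
tcp_rot: [[-0.776, -0.0, -0.631], [0.631, -0.0, -0.776], [0.0, -1.0, 0.0]]
force: [-0.8, -0.3, -3.7]
gripper_width: 0.272
```

```bash
python3 tq3.py
```

```text
[[0.08, 0.11], [-0.01, 0.3], [-0.02, 0.15]] [0.018 0.187]
t 18.52 p [647.9  92.3  92.4] r 118.8 phi 51.1 handle yaw 50.9 F [-0.4 -0.8 -2.9] Frad -0.9 Ftan -0.2 T [-0.07  0.13 -0.  ] M -0.02
```

{"name": "drive_tool", "arguments": {
  "plan": [
    {"tx": 0,"ty": -6,"tz": 0,"rx": 0,"ry": 0,"rz": 0},
    {"tx": 0,"ty": -15,"tz": 0,"rx": 0,"ry": 0,"rz": 0},
    {"tx": 0,"ty": -25,"tz": 0,"rx": 0,"ry": 0,"rz": 0},
    {"tx": 0,"ty": -20,"tz": 0,"rx": 0,"ry": 0,"rz": 0},
    {"tx": 0,"ty": 0,"tz": 0,"rx": 0,"ry": 0,"rz": 0}
  ]
}}

```text
t: 19.15
tcp_pos: [649.2, 92.9, 160.6]
tcp_rot: [[-0.776, 0.005, -0.631], [0.631, 0.002, -0.776], [-0.003, -1.0, -0.004]]
force: [-1.3, 0.6, -3.7]
gripper_width: 0.273
```

```bash
python3 look.py n; python3 - <<'E'
from h import *
plan([560,100,155],-129.1)
E
```

```text
19.2 [648.3  92.7 158.9] [ 25.  22.  -9.  -0. -59. -64.]
pos [648.3  92.7 158.9] yaw 140.9 F [-0.1 -0.3 -4.4] T [ 0.22 -0.2  -0.02] t 19.2 g 0.271 q [ 25.  22.  -9.  -0. -59. -64.]
rows 9 rotvec tool total [ 6.000e-02 -9.001e+01 -1.500e-01]
0 [8.1 0.4 5.6] [  0.01 -10.    -0.02]
1 [9.  0.4 4.1] [  0.01 -10.    -0.02]
2 [9.5 0.4 2.4] [  0.01 -10.    -0.02]
3 [9.8 0.4 0.7] [  0.01 -10.    -0.02]
4 [ 9.8  0.4 -1. ] [  0.01 -10.    -0.02]
5 [ 9.5  0.4 -2.7] [  0.01 -10.    -0.02]
6 [ 8.9  0.4 -4.3] [  0.01 -10.    -0.02]
7 [ 8.   0.4 -5.7] [  0.01 -10.    -0.02]
8 [ 6.9  0.4 -7. ] [  0.01 -10.    -0.02]
```

View pics/n.png

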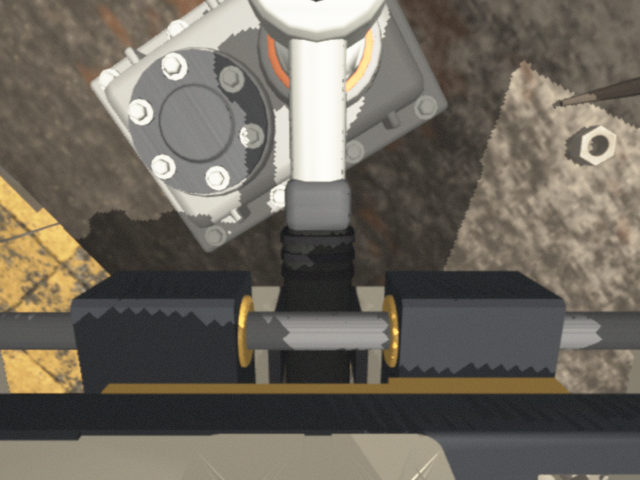

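```bash
python3 - <<'E'
from h import *
plan([560,115,155],-120,N=10)
E
```

```text
pos [648.3  92.7 158.9] yaw 140.9 F [-0.1 -0.3 -4.4] T [ 0.22 -0.2  -0.02] t 19.2 g 0.271 q [ 25.  22.  -9.  -0. -59. -64.]
rows 10 rotvec tool total [ 5.000e-02 -9.911e+01 -1.600e-01]
0 [8.3 0.4 3.8] [ 0.   -9.91 -0.02]
1 [8.8 0.4 2.4] [ 0.   -9.91 -0.02]
2 [9.1 0.4 0.8] [ 0.   -9.91 -0.02]
3 [ 9.1  0.4 -0.8] [ 0.   -9.91 -0.02]
4 [ 8.8  0.4 -2.3] [ 0.   -9.91 -0.02]
5 [ 8.3  0.4 -3.8] [ 0.   -9.91 -0.02]
6 [ 7.5  0.4 -5.2] [ 0.   -9.91 -0.02]
7 [ 6.5  0.4 -6.4] [ 0.   -9.91 -0.02]
8 [ 5.3  0.4 -7.4] [ 0.   -9.91 -0.02]
9 [ 4.   0.4 -8.2] [ 0.   -9.91 -0.02]
```

{"name": "drive_tool", "arguments": {
  "plan": [
    {"tx": 8,"ty": 0,"tz": 4,"rx": 0,"ry": -9.9,"rz": 0},
    {"tx": 9,"ty": 0,"tz": 2.4,"rx": 0,"ry": -9.9,"rz": 0},
    {"tx": 9,"ty": 0,"tz": 1,"rx": 0,"ry": -9.9,"rz": 0},
    {"tx": 9,"ty": 0,"tz": -1,"rx": 0,"ry": -9.9,"rz": 0},
    {"tx": 9,"ty": 0,"tz": -2.3,"rx": 0,"ry": -9.9,"rz": 0}
  ]
}}

```text
t: 19.82
tcp_pos: [602.5, 103.2, 156.5]
tcp_rot: [[-0.983, -0.002, 0.186], [-0.186, -0.001, -0.983], [0.002, -1.0, 0.0]]
force: [-0.6, 0.2, -3.9]
gripper_width: 0.271
```

{"name": "drive_tool", "arguments": {
  "plan": [
    {"tx": 8,"ty": 0,"tz": -4,"rx": 0,"ry": -9.9,"rz": 0},
    {"tx": 7.5,"ty": 0,"tz": -5,"rx": 0,"ry": -9.9,"rz": 0},
    {"tx": 6.5,"ty": 0,"tz": -6.4,"rx": 0,"ry": -9.9,"rz": 0},
    {"tx": 5,"ty": 0,"tz": -7.4,"rx": 0,"ry": -9.9,"rz": 0},
    {"tx": 4,"ty": 0,"tz": -8,"rx": 0,"ry": -9.9,"rz": 0}
  ]
}}

```text
t: 20.45
tcp_pos: [558.9, 114.5, 156.6]
tcp_rot: [[-0.497, -0.002, 0.868], [-0.868, -0.001, -0.497], [0.002, -1.0, -0.001]]
force: [0.5, -0.4, -3.6]
gripper_width: 0.27
```

```bash
python3 - <<'E'
from h import *
plan([545,126,155],-25,N=10)
E
```

```text
pos [558.9 114.5 156.6] yaw -119.8 F [ 0.5 -0.4 -3.6] T [0.07 0.13 0.04] t 20.45 g 0.27 q [ 31.  15. -19.  -0. -56.  29.]
rows 10 rotvec tool total [ 1.300e-01 -9.479e+01  1.000e-02]
0 [-0.3  0.2 -1.8] [ 0.01 -9.48  0.  ]
1 [-0.6  0.2 -1.7] [ 0.01 -9.48  0.  ]
2 [-0.9  0.2 -1.6] [ 0.01 -9.48  0.  ]
3 [-1.1  0.2 -1.4] [ 0.01 -9.48  0.  ]
4 [-1.3  0.2 -1.2] [ 0.01 -9.48  0.  ]
5 [-1.5  0.2 -1. ] [ 0.01 -9.48  0.  ]
6 [-1.7  0.2 -0.7] [ 0.01 -9.48  0.  ]
7 [-1.8  0.2 -0.4] [ 0.01 -9.48  0.  ]
8 [-1.8  0.2 -0.1] [ 0.01 -9.48  0.  ]
9 [-1.8  0.2  0.2] [ 0.01 -9.48  0.  ]
```

{"name": "drive_tool", "arguments": {
  "plan": [
    {"tx": 0,"ty": 0,"tz": -2,"rx": 0,"ry": -10,"rz": 0},
    {"tx": 0,"ty": 0,"tz": -2,"rx": 0,"ry": -10,"rz": 0},
    {"tx": -1,"ty": 0,"tz": -2,"rx": 0,"ry": -10,"rz": 0},
    {"tx": -1,"ty": 0,"tz": -1,"rx": 0,"ry": -10,"rz": 0},
    {"tx": -1,"ty": 0,"tz": -1,"rx": 0,"ry": -10,"rz": 0}
  ]
}}

```text
t: 21.08
tcp_pos: [551.5, 119.2, 156.6]
tcp_rot: [[0.346, -0.002, 0.938], [-0.938, -0.001, 0.346], [0.0, -1.0, -0.002]]
force: [-0.7, -0.2, -4.0]
gripper_width: 0.268
```

{"name": "drive_tool", "arguments": {
  "plan": [
    {"tx": -2,"ty": 0,"tz": -1,"rx": 0,"ry": -10,"rz": 0},
    {"tx": -2,"ty": 0,"tz": 0,"rx": 0,"ry": -10,"rz": 0},
    {"tx": -2,"ty": 0,"tz": 0,"rx": 0,"ry": -10,"rz": 0},
    {"tx": -2,"ty": 0,"tz": 0,"rx": 0,"ry": -10,"rz": 0},
    {"tx": -2,"ty": 0,"tz": 0,"rx": 0,"ry": -8,"rz": 0}
  ]
}}

```text
t: 21.7
tcp_pos: [544.4, 126.2, 156.6]
tcp_rot: [[0.928, -0.002, 0.372], [-0.372, -0.001, 0.928], [-0.001, -1.0, -0.002]]
force: [0.5, -0.3, -4.8]
gripper_width: 0.269
```

```bash
python3 - <<'E'
from h import *
plan([422.9,330.2,130],-15.4,N=6)
E
```

```text
pos [544.4 126.2 156.6] yaw -21.8 F [ 0.5 -0.3 -4.8] T [-0.32 -0.05  0.02] t 21.7 g 0.269 q [ 33.  14. -21.  -0. -55. 125.]
rows 6 rotvec tool total [ 0.1  -6.42 -0.09]
0 [-31.4   4.4  24. ] [ 0.02 -1.07 -0.01]
1 [-31.    4.4  24.6] [ 0.02 -1.07 -0.01]
2 [-30.5   4.4  25.2] [ 0.02 -1.07 -0.01]
3 [-30.    4.4  25.8] [ 0.02 -1.07 -0.01]
4 [-29.5   4.4  26.3] [ 0.02 -1.07 -0.01]
5 [-29.1   4.4  26.9] [ 0.02 -1.07 -0.01]
```

{"name": "drive_tool", "arguments": {
  "plan": [
    {"tx": -31,"ty": 4,"tz": 24,"rx": 0,"ry": -1.1,"rz": 0},
    {"tx": -31,"ty": 4,"tz": 24.5,"rx": 0,"ry": -1.1,"rz": 0},
    {"tx": -30.5,"ty": 4,"tz": 25,"rx": 0,"ry": -1.1,"rz": 0},
    {"tx": -30,"ty": 4,"tz": 26,"rx": 0,"ry": -1.1,"rz": 0},
    {"tx": -29.5,"ty": 4,"tz": 26,"rx": 0,"ry": -1.1,"rz": 0}
  ]
}}

```text
t: 22.32
tcp_pos: [443.7, 296.8, 136.7]
tcp_rot: [[0.958, -0.001, 0.285], [-0.285, -0.001, 0.958], [-0.001, -1.0, -0.002]]
force: [0.2, -0.0, -4.2]
gripper_width: 0.271
```

{"name": "drive_tool", "arguments": {
  "plan": [
    {"tx": -25,"ty": 3,"tz": 24,"rx": 0,"ry": -1,"rz": 0},
    {"tx": -4,"ty": 1,"tz": 3,"rx": 0,"ry": 0,"rz": 0},
    {"tx": 0,"ty": 0,"tz": 0,"rx": 0,"ry": 0,"rz": 0},
    {"tx": 0,"ty": 0,"tz": 0,"rx": 0,"ry": 0,"rz": 0}
  ]
}}

```text
t: 22.82
tcp_pos: [425.1, 329.6, 133.4]
tcp_rot: [[0.963, -0.0, 0.27], [-0.27, -0.001, 0.963], [-0.0, -1.0, -0.001]]
force: [0.3, 0.7, -3.7]
gripper_width: 0.276
```

```bash
python3 - <<'E'
from h import *
plan([422.9,330.2,90],-15.4,N=2)
E
```

```text
pos [425.1 329.6 133.4] yaw -15.7 F [ 0.3  0.7 -3.7] T [-0.24 -0.01 -0.04] t 22.82 g 0.276 q [ 59.  14. -25.   0. -51. 106.]
rows 2 rotvec tool total [ 0.05 -0.26 -0.01]
0 [-1.1 21.7 -0. ] [ 0.02 -0.13 -0.01]
1 [-1.1 21.7 -0. ] [ 0.02 -0.13 -0.01]
```

{"name": "drive_tool", "arguments": {
  "plan": [
    {"tx": -2,"ty": 25,"tz": 0,"rx": 0,"ry": -0.3,"rz": 0},
    {"tx": 0,"ty": 25,"tz": 0,"rx": 0,"ry": 0,"rz": 0},
    {"tx": 0,"ty": 16,"tz": 0,"rx": 0,"ry": 0,"rz": 0},
    {"tx": 0,"ty": 0,"tz": 0,"rx": 0,"ry": 0,"rz": 0},
    {"tx": 0,"ty": 0,"tz": 0,"rx": 0,"ry": 0,"rz": 0}
  ]
}}

```text
t: 23.45
tcp_pos: [423.6, 331.1, 68.4]
tcp_rot: [[0.964, 0.001, 0.265], [-0.265, 0.001, 0.964], [0.0, -1.0, 0.001]]
force: [-0.0, 0.3, -3.9]
gripper_width: 0.268
```

```bash
python3 look.py o; python3 - <<'E'
from h import *
plan([422.9,330.2,43],-15.4,N=2)
E
```

```text
23.5 [423.6 331.3  68.6] [ 59.  18. -29.   0. -43. 106.]
pos [423.6 331.3  68.6] yaw -15.3 F [ 0.2 -0.1 -3.8] T [-0.31 -0.03  0.  ] t 23.5 g 0.272 q [ 59.  18. -29.   0. -43. 106.]
rows 2 rotvec tool total [-0.08  0.07  0.03]
0 [-0.2 12.8 -0.6] [-0.04  0.03  0.02]
1 [-0.2 12.8 -0.6] [-0.04  0.03  0.02]
```

View pics/o.png

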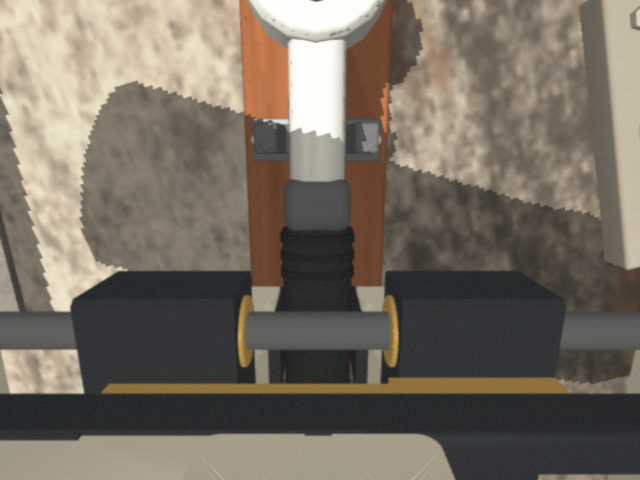

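{"name": "drive_tool", "arguments": {
  "plan": [
    {"tx": -0.4,"ty": 12,"tz": -1,"rx": 0,"ry": 0,"rz": 0},
    {"tx": 0,"ty": 8,"tz": 0,"rx": 0,"ry": 0,"rz": 0},
    {"tx": 0,"ty": 3,"tz": 0,"rx": 0,"ry": 0,"rz": 0},
    {"tx": 0,"ty": 0,"tz": 0,"rx": 0,"ry": 0,"rz": 0}
  ]
}}

```text
t: 24.0
tcp_pos: [422.2, 330.1, 44.3]
tcp_rot: [[0.965, -0.0, 0.264], [-0.264, -0.001, 0.965], [-0.0, -1.0, -0.001]]
force: [0.4, -0.2, -3.7]
gripper_width: 0.267
```

{"name": "drive_tool", "arguments": {
  "plan": [
    {"tx": 0,"ty": 1,"tz": 0,"rx": 0,"ry": 0,"rz": 0},
    {"tx": 0,"ty": 0.5,"tz": 0,"rx": 0,"ry": 0,"rz": 0},
    {"tx": 0,"ty": 0,"tz": 0,"rx": 0,"ry": 0,"rz": 0}
  ]
}}

```text
t: 24.38
tcp_pos: [422.4, 330.3, 43.3]
tcp_rot: [[0.965, 0.0, 0.264], [-0.264, 0.0, 0.965], [0.0, -1.0, 0.0]]
force: [-0.6, -0.2, -4.7]
gripper_width: 0.269
```

```bash
python3 - <<'E'
from h import *
plan([422.9,330.2,42.6],-15.4,N=1)
E
```

```text
pos [422.4 330.3  43.3] yaw -15.3 F [-0.6 -0.2 -4.7] T [-0.24 -0.06  0.01] t 24.38 g 0.269 q [ 59.  20. -31.   0. -39. 106.]
rows 1 rotvec tool total [-0.01  0.1   0.01]
0 [0.5 0.7 0. ] [-0.01  0.1   0.01]
```

{"name": "drive_tool", "arguments": {
  "plan": [
    {"tx": 0.4,"ty": 0.6,"tz": 0,"rx": 0,"ry": 0,"rz": 0},
    {"tx": 0,"ty": 0.4,"tz": 0,"rx": 0,"ry": 0,"rz": 0},
    {"tx": 0,"ty": 0,"tz": 0,"rx": 0,"ry": 0,"rz": 0}
  ]
}}

```text
t: 24.75
tcp_pos: [422.8, 330.2, 42.5]
tcp_rot: [[0.965, 0.0, 0.264], [-0.264, 0.0, 0.965], [0.0, -1.0, 0.0]]
force: [-2.4, -1.4, 2.2]
gripper_width: 0.27
```

{"name": "drive_tool", "arguments": {
  "plan": [
    {"tx": 0,"ty": 0,"tz": 0,"rx": 0,"ry": 0,"rz": 0},
    {"tx": 0,"ty": 0,"tz": 0,"rx": 0,"ry": 0,"rz": 0},
    {"tx": 0,"ty": 0,"tz": 0,"rx": 0,"ry": 0,"rz": 0},
    {"tx": 0,"ty": 0,"tz": 0,"rx": 0,"ry": 0,"rz": 0}
  ],
  "claw": 0.6
}}

```text
t: 25.25
tcp_pos: [422.8, 330.2, 42.1]
tcp_rot: [[0.965, 0.0, 0.264], [-0.264, 0.0, 0.965], [0.0, -1.0, 0.0]]
force: [-0.5, 0.5, 0.4]
gripper_width: 0.586
```

{"name": "drive_tool", "arguments": {
  "plan": [
    {"tx": 0,"ty": -10,"tz": 0,"rx": 0,"ry": 0,"rz": 0},
    {"tx": 0,"ty": -30,"tz": 0,"rx": 0,"ry": 0,"rz": 0},
    {"tx": 0,"ty": -45,"tz": 0,"rx": 0,"ry": 0,"rz": 0},
    {"tx": 0,"ty": -45,"tz": 0,"rx": 0,"ry": 0,"rz": 0},
    {"tx": 0,"ty": -40,"tz": -5,"rx": 0,"ry": 0,"rz": 0}
  ]
}}

```text
t: 25.88
tcp_pos: [421.5, 325.5, 214.8]
tcp_rot: [[0.965, 0.001, 0.264], [-0.264, 0.001, 0.965], [0.001, -1.0, 0.002]]
force: [0.8, 0.4, 0.1]
gripper_width: 0.599
```

{"name": "drive_tool", "arguments": {
  "plan": [
    {"tx": 0,"ty": 0,"tz": 0,"rx": 0,"ry": 0,"rz": 0},
    {"tx": 0,"ty": 0,"tz": 0,"rx": 0,"ry": 0,"rz": 0}
  ]
}}

```text
t: 26.12
tcp_pos: [421.1, 325.1, 212.3]
tcp_rot: [[0.964, -0.0, 0.264], [-0.264, 0.001, 0.964], [-0.0, -1.0, 0.001]]
force: [-0.7, -0.1, -0.2]
gripper_width: 0.597
```

```bash
python3 look.py p; python3 - <<'E'
from h import *
plan([572,30,230],-169,N=10)
im=viewer.read_camera("top");cv2.imwrite("pics/p2.png",cv2.resize(im[150:320,150:420,::-1],None,fx=2.9,fy=2.9,interpolation=cv2.INTER_CUBIC))
E
```

```text
26.175 [421.  324.8 211.6] [ 59.   8. -20.  -0. -62. 106.]
pos [421.  324.8 211.6] yaw -15.3 F [-0.3  0.4  0.2] T [-0.14 -0.08 -0.03] t 26.18 g 0.597 q [ 59.   8. -20.  -0. -62. 106.]
rows 10 rotvec tool total [6.0000e-02 1.5368e+02 6.0000e-02]
0 [ 22.4  -1.8 -24.4] [1.000e-02 1.537e+01 1.000e-02]
1 [ 28.   -1.8 -17.6] [1.000e-02 1.537e+01 1.000e-02]
2 [31.7 -1.8 -9.6] [1.000e-02 1.537e+01 1.000e-02]
3 [33.1 -1.8 -0.8] [1.000e-02 1.537e+01 1.000e-02]
4 [32.2 -1.8  8. ] [1.000e-02 1.537e+01 1.000e-02]
5 [28.9 -1.8 16.2] [1.000e-02 1.537e+01 1.000e-02]
6 [23.6 -1.8 23.3] [1.000e-02 1.537e+01 1.000e-02]
7 [16.6 -1.8 28.7] [1.000e-02 1.537e+01 1.000e-02]
8 [ 8.4 -1.8 32.1] [1.000e-02 1.537e+01 1.000e-02]
9 [-0.4 -1.8 33.1] [1.000e-02 1.537e+01 1.000e-02]
```

View pics/p.png

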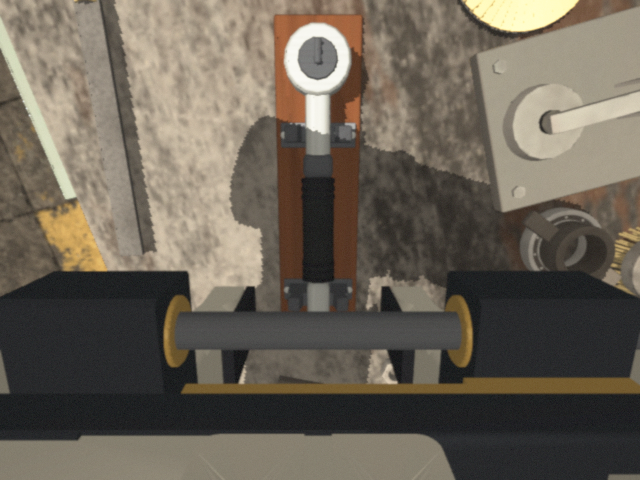

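View pics/p2.png

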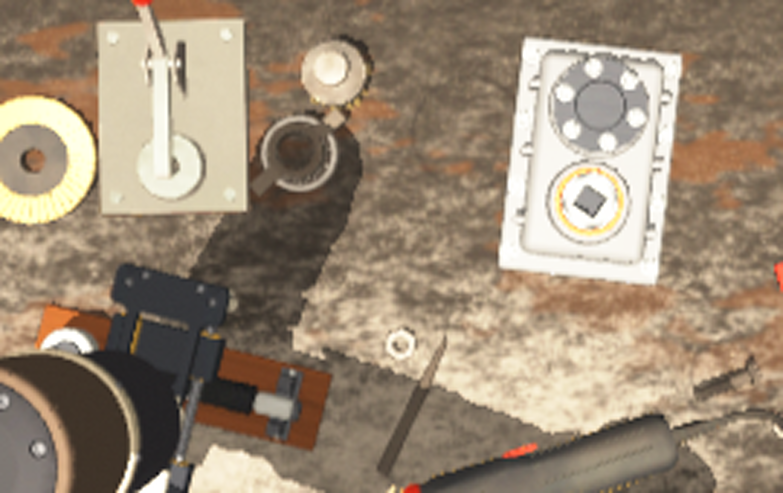

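```bash
python3 - <<'E'
from h import *
im=viewer.read_camera("top");c=im[195:243,330:378,::-1]
cv2.imwrite("pics/q.png",cv2.resize(c,None,fx=12,fy=12,interpolation=cv2.INTER_CUBIC))
E
```

```text
(no output)
```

View pics/q.png

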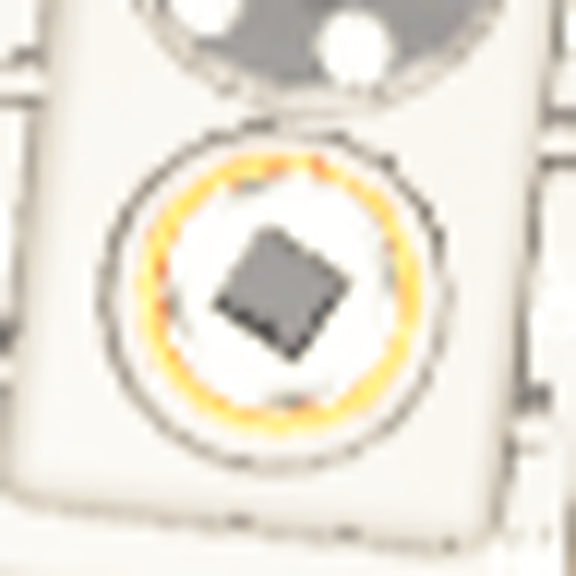

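```bash
python3 - <<'E'
from cell import r
print(r.close_job())
E
```

```text
the job is handed in; nothing more can be done
None
```

The job is handed in. The plug is tightened to the click and the wrench is back in its cradle, after about 26 s of the 72 s. I got no verdict back.

- **Seating:** the drive went in fully. The height matched the plug face, and about 5–6 N of upward push showed the shoulder in contact.
- **Tightening:** the plug turned easily for roughly 32–37°, then met the washer at about 0.8 Nm. The measured torque peaked at about 1.1–1.24 Nm (noise about ±0.07) and then fell to 0.88 Nm over about 4° of handle travel. I took that fall as the click and stopped inside the give-way, before its end stop. Noise made the exact peak uncertain; the steady fall settled it.
- **Lifting off:** I backed the handle about 8°, until the torque was near zero and the drive sat loose in its play. A 4 N sideways push was left, so I moved the tool about 2 mm sideways to relieve it, then lifted straight up. The measured torque never went beyond -0.05 Nm, against the 0.15 Nm needed to loosen the plug.
- **Last checks:** in the wrist picture the wrench lies in both saddles as it did at the start. From the top picture the plug's flats are at about 54°, against 51° expected at the click. The same picture read 3.6° high at the start, so I take this as no turn back. I did not check it closer with the wrist camera. The loose things I could see looked undisturbed; I did not measure them or look for the V block.

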